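# Hold a wood block against the sprung stop of a fastening jig

## Robot

A 6-joint arm with a two-finger parallel gripper is mounted at the origin on a cart in front of the work surface, level with it; the furniture and walls round the work are solid. World frame = base frame: x ahead of the robot, y to its left, z up, the work surface at z = 0. Lengths are in mm, angles in degrees, forces in N, time in s.
With the tool pointing down it reaches from about 350 to 850 mm from the base axis. Payload 8.1 kg.
Tool frame: the origin (TCP) lies midway between the tips of the shut fingers; the grasp point (between the pads) lies 19 mm behind it (grasp_offset is the z of the grasp point in the tool frame, in mm); z points along the fingers, y is the direction in which the jaws open and shut (so a half turn about z gives the same grasp; the last joint's range is limited). The gripper opens to 93 mm and grips with 3 to 60 N. Pads are 15 mm wide; open, the fingers measure 128 mm over their backs; the gripper's body (75 mm by 188 mm) begins 65 mm behind the grasp point.
Start: joints at [58.19, 7.471, 85.268, -0, 87.261, -4.893], TCP at [271.605, 535.01, 191.235] pointing down, gripper open.
Joint ranges: [-169.43, 169.43], [-51.17, 129.36], [1.28, 143.12], [-76.62, 256.62], [0, 156.53], [-152.29, 152.29]. Speed limits (degrees/s): [136.94, 136.94, 159.86, 180, 180, 180].

## Interface

Orientations are given as a 3x3 rotation matrix whose columns are the frame's x, y, z axes.
In Python, from cell import read_state, snapshot, calibration, hand_in, grasp_offset gives the robot as it stands.
- The arm moves only by the tool move_arm, never from a script. Its argument "increments" is a list of rows, each an object with "translation": the shift along the tool's x, y, z in units of 60 mm (1.0 is 60 mm), a list of three; "spin": the turn about the tool's z in units of 10 degrees (1.0 is 10 degrees). A call has 1 to 5 rows; each row is the pose to reach, as a shift and turn from the pose measured when the call began, along the tool's axes at that moment; what a row does not reach only later rows make up. A row lasts 1/8 s, in which the tool goes at most 62.5 mm and 10.7 degrees, less where a joint would pass 70% of its speed; a pose out of reach is approached as far as the arm can. A call with a gripper value outside its range is refused whole. "fingers" is the closure, from -1 (fully open) to 1 (shut), so that 0 is half open, set as the call begins (left out, the last holds). The fingers move at their own pace and stop on an object; "grip_force" is the grip in N (left out, the last holds). Time passes only in rows, so rows that repeat a pose let the fingers close. It gives the time, the measured TCP pose, the force and the opening at its end, in the units of the state.
- read_state(): the state, without advancing time (a new reading comes with each control period).
- snapshot(name): name is "scene" or "side" or "wrist"; returns (picture, depth): 480x640x3 uint8, red, green, blue; 480x640 float32, mm along the optical axis (not along the pixel's ray), 0 where there is no reading.
- calibration(name): a dict with "intrinsics" (3x3 intrinsics, pixels), "rvec" (rotation vector, rad) and "tvec" (3), from world to camera coordinates, as OpenCV has them; the wrist camera has in their place "tool_from_camera" (4x4, takes a point from camera to tool coordinates, whose origin is the TCP and whose axes are the flange's). Camera axes: x right, y down, z forward; pixel columns grow to the right and rows downward; lengths in mm; the calibration is good to about 2 mm. A picture is of the moment at which its call begins: read the wrist's pose just before it. calibration takes no time and is no camera call.
- hand_in(): hands the job in, once; it reports no verdict.
The state is a dict: "time_s": time; "joint_positions": joint angles; "qd": joint speeds; "tau": joint torques, N m; "tcp_pos": TCP position; "ee_rot": TCP orientation; "wrist_force": force on the tool from outside, world axes, zero at the start; "wrist_torque": the same for the moment, N m; "grip_width": finger opening in mm.
Only numpy, scipy, OpenCV 4.12 (cv2) and the standard library are available. Lean on these libraries where they do the work, as an engineer would, in place of code of your own. Each camera call takes 0.05 s, during which the arm holds its last target.

## Task

Lay the wood block lengthwise in the channel of the jig, then swing the raised metal flap all the way down over the channel. After that push the block from its near end, sliding it under the flap against the sprung stop plate, and press gently and steadily until the stop is pushed in about half-way of its spring travel (about 10 N). Finish while still holding the block pressed there, as a third hand for a colleague who will screw it down, and leave the other things on the bench alone.

Things in the scene. Friction and masses are not known exactly. Their poses are not given: they have to be found in the camera images.
- jig: Fastening jig fixed to the bench: plywood board 250 (x) x 120 (y) x 18 mm. Origin on the underside, on the centre line of the channel; x runs along the channel, away from the robot, to the stop; board from x = -120 to +130 mm. Its upper face is the channel floor. Two wooden rails (x = -115 to +50 mm), 10 mm high above the floor, leave a channel 62 mm wide, open at the near (-x) end.
- channel_load (a point): Point on the channel floor (18 mm above the bench) at x = -50 mm of the jig, on the centre line: lay the block with its centre over this point; there the gripper has room beside the raised flap. Axes as the jig.
- channel_home (a point): Point on the channel floor at x = +9.5 mm of the jig, over which the centre of the block lies when the stop is pushed in half-way; the near end of the block is then at x = -48 mm. Axes as the jig.
- block_center (a point): Centre of the loose softwood block, 115 (x) x 55 (y) x 40 mm (z up), 0.11 to 0.22 kg, lying flat on the bench; its long axis is x. Grip it across the 55 mm width. A fixed black battery charger, 255 mm high, stands behind this area (x over 0.56 m, y = -0.22 to -0.06 m): carry things past on its near side.
- flap (a joint): Angle of the hinged aluminium flap with two drill bushes: 0 = shut (level), grows as its near edge swings up; starts at 0.8 to 1.1, at most 1.25. It stays where it is left (hinge friction 0.13 N m). Raised, it leans towards the robot: its upper face looks up and away from the robot. Pressing on that face near the free edge, down and towards the robot, shuts it.
- flap_edge (a point): Middle of the free (near) edge of the flap, a round bar of 10 mm diameter, 68 mm long along the jig's y, 90 mm from the hinge. The flap is 6 mm thick, 74 mm wide; shut, it covers the channel from x = +90 to -5 mm of the jig, 5 mm above the block, its upper face 69 mm above the bench. z is the normal of the upper face.
- flap_hinge (a point): Middle of the flap's hinge axis, which runs along the jig's y, 66 mm above the bench, at x = +90 mm of the jig.
- stop (a joint): Travel of the sprung stop plate in m: 0 = at rest, grows as it is pushed in along the jig's x, up to 0.014 (hard end). The springs push back with 4 N as it begins to move and 0.9 N more for every mm: about 10 N at half-way (0.007), 17 N at the end.
- stop_face (a point): Centre of the near face of the dark steel stop plate at the far end of the channel (58 mm wide, 34 mm high, its lower edge 3 mm above the channel floor); at rest it is at x = +60 mm of the jig, 38 mm above the bench. Moves with the stop.
- tape_roll: Bystander: roll of masking tape lying flat, diameter 104, height 25 mm; origin at the centre of its underside. The block and it may lie in each other's place.
- chisel: Bystander: dark steel cold chisel lying flat, 192 x 22 x 17 mm, origin at the centre of the underside.
- jar: Bystander: screw jar standing upright, a dark round jar with a grey cap, diameter 70, height 95 mm, origin at the centre of the underside.
Mind the look-alikes: they are no part of the job. Leave any pink look-alike of the part that bears block_center alone.

How it is judged:
By the outcome, as a careful person would: the job done as asked, in the order asked, and still so for the second after the job is handed in, while the arm keeps its last pose, push and grip.
It also fails if it takes over 67 s, if anything falls off the work surface, if the arm or the gripper's body presses on something with over 40 N, if the wrist force passes 120 N, or if a joint passes its speed limit or range.

## Working session

There is one attempt and no reset: what is moved stays moved. The work goes in short steps, Python scripts to look and compute and a tool call to move; the robot and the scene stay as the last step left them, time stands still between calls to the robot, and variables do not carry over. Pictures are saved under pics/ and viewed, and the job is handed in when it is done.

Besides the shell and the picture viewer there is one more tool, called after "Call:" as name(argument=value, ...) on one line, values as JSON. move_arm: Moves the arm, as the interface text tells. Its arguments: {"type":"object","properties":{"increments":{"type":"array"},"fingers":{"type":"number"},"grip_force":{"type":"number"}},"required":["increments"]}

```bash
ls; mkdir -p pics; python3 - <<'E'
from cell import *
import cv2,numpy as np
s=read_state();print(s)
for n in("scene","side","wrist"):
    p,d=snapshot(n);np.savez(f"pics/{n}0.npz",p=p,d=d);cv2.imwrite(f"pics/{n}0.png",p[:,:,::-1]);print(n,calibration(n))
E
```

```text
pics
{'time_s': 0.0, 'joint_positions': array([ 5.81881466e+01,  7.51563236e+00,  8.53290397e+01, -8.65944064e-04,
        8.72612792e+01, -4.89081643e+00]), 'qd': array([-0.05856072,  0.05534393,  0.08777973,  0.02968006,  0.11327302,
        0.00651684]), 'tau': array([-9.36356591e-04, -5.59851301e+01, -4.91752160e+01,  7.66990450e-02,
        3.58949136e-02, -1.41440592e-04]), 'tcp_pos': array([271.2936558 , 534.46766906, 190.18432773]), 'ee_rot': array([[-8.91631616e-01,  4.52760572e-01, -9.61942493e-04],
       [ 4.52761571e-01,  8.91630229e-01, -1.57937658e-03],
       [ 1.42617560e-04, -1.84375269e-03, -9.99998290e-01]]), 'wrist_force': array([-0.39514006, -0.10629137,  0.03168012]), 'wrist_torque': array([-0.02226785,  0.03422993, -0.03072594]), 'grip_width': 92.99608487555925}
scene {'intrinsics': array([[478.03917343,   0.        , 317.45582326],
       [  0.        , 478.03917343, 228.9985524 ],
       [  0.        ,   0.        ,   1.        ]]), 'rvec': array([ 2.21229686, -0.8207946 ,  0.32610424]), 'tvec': array([-354.83813573,  330.78250548, 1175.23576655])}
side {'intrinsics': array([[495.78938639,   0.        , 323.67653396],
       [  0.        , 495.78938639, 243.55765694],
       [  0.        ,   0.        ,   1.        ]]), 'rvec': array([ 0.58272873, -2.37286715,  1.55524255]), 'tvec': array([ 482.04778678,  160.04832522, 1030.74573062])}
wrist {'intrinsics': array([[369.45764274,   0.        , 319.60942031],
       [  0.        , 369.45764274, 236.96734613],
       [  0.        ,   0.        ,   1.        ]]), 'tool_from_camera': array([[-1.29505542e-03, -9.67910496e-01, -2.51291850e-01,
         6.99998702e+01],
       [ 9.99999153e-01, -1.28601238e-03, -2.00203214e-04,
        -3.66321870e-01],
       [-1.29385638e-04, -2.51291896e-01,  9.67911342e-01,
        -1.93796175e+02],
       [ 0.00000000e+00,  0.00000000e+00,  0.00000000e+00,
         1.00000000e+00]])}
```

View pics/scene0.png

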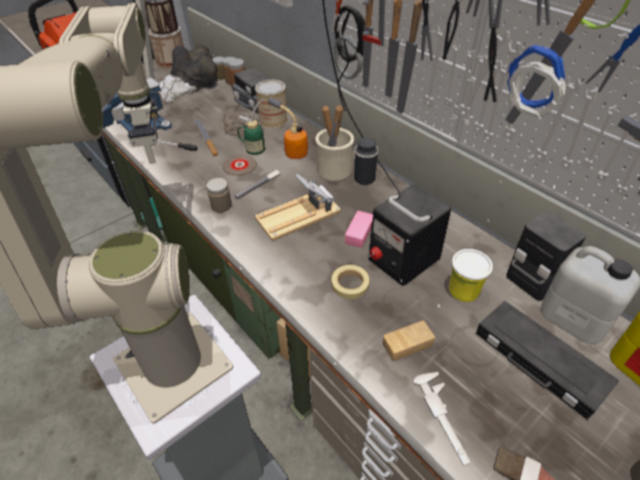

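View pics/side0.png

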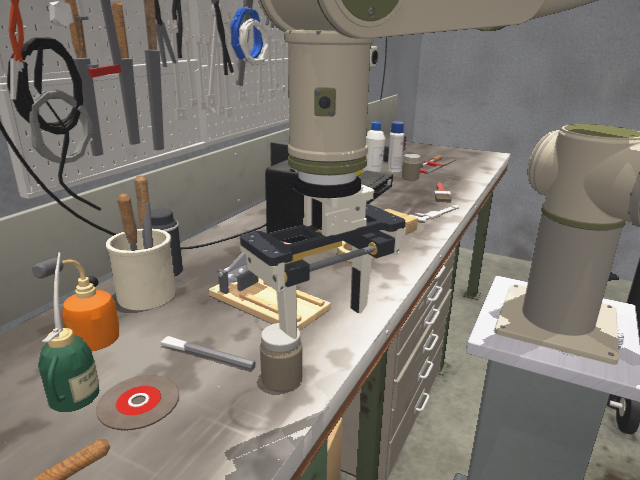

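View pics/wrist0.png

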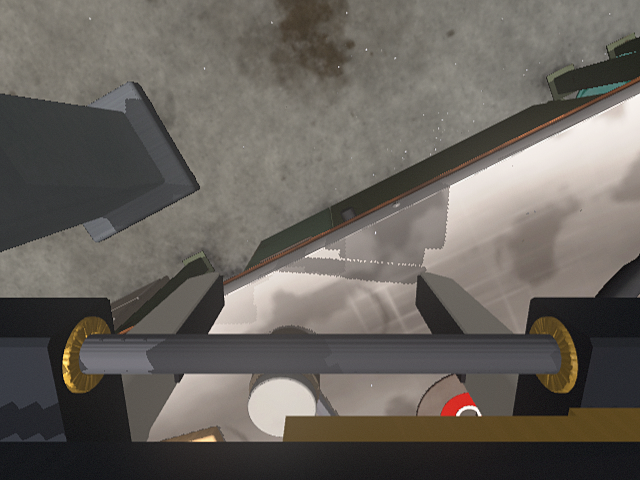

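The scene view shows the wood block at about (409,340), the tape at (350,282), the jig at (298,213) with its flap at (318,192), a pink look-alike at (359,228), and the jar at (219,195). The gripper is beside the jar. Next I'll turn the depth into world points.

```bash
cat > h.py <<'E'
import numpy as np,cv2
from cell import *
def cloud(n,d,state=None):
    c=calibration(n);K=c["intrinsics"]
    v,u=np.mgrid[:480,:640]
    P=np.stack([(u-K[0,2])/K[0,0]*d,(v-K[1,2])/K[1,1]*d,d],-1)
    if n=="wrist":
        T=c["tool_from_camera"];P=P@T[:3,:3].T+T[:3,3]
        P=P@state["ee_rot"].T+state["tcp_pos"]
    else:
        R=cv2.Rodrigues(c["rvec"])[0];P=(P-c["tvec"])@R
    P[d<=0]=np.nan
    return P
def tool(s,target,R=None):
    "increments in units to bring TCP to world target"
    return s["ee_rot"].T@(np.array(target)-s["tcp_pos"])/60
E
python3 - <<'E'
from h import *
for n in("scene","side"):
    z=np.load(f"pics/{n}0.npz");P=cloud(n,z["d"]);np.save(f"pics/{n}0P.npy",P)
    p=z["p"].astype(int)
    for nm,(u,v) in (dict(block=(409,337),tape=(336,280),jig=(290,215),pink=(359,222),jar=(217,184),bench=(300,260),bench2=(380,370)) if n=="scene" else dict(bench=(220,360),jar=(280,340),jig=(280,300))).items():
        print(n,nm,P[v,u].round(1),p[v,u])
P=np.load("pics/sceneP.npy") if 0 else np.load("pics/scene0P.npy")
p=np.load("pics/scene0.npz")["p"]
# block
m=np.zeros((480,640),bool);m[315:362,375:442]=1
q=P[m];q=q[(q[:,2]>34)&(q[:,2]<48)]
print("block top",len(q),np.median(q[:,2]),cv2.minAreaRect(q[:,:2].astype(np.float32)),q[:,:2].min(0),q[:,:2].max(0))
m[:]=0;m[185:245,250:345]=1
q=P[m];b=q[(q[:,2]>13)&(q[:,2]<23)]
print("board",len(b),np.median(b[:,2]),cv2.minAreaRect(b[:,:2].astype(np.float32)))
r=q[(q[:,2]>25)&(q[:,2]<32)]
print("rail",len(r),cv2.minAreaRect(r[:,:2].astype(np.float32)))
f=q[(q[:,2]>60)];print("flap",len(f),np.nanmin(f,0),np.nanmax(f,0))
for a in f[::25]:print(a.round())
for nm,r_ in dict(scene=(slice(180,245),slice(240,380)),side=(slice(230,340),slice(190,350))).items():
    im=np.load(f"pics/{nm}0.npz")["p"][r_][:,:,::-1];im=cv2.resize(im,None,fx=5,fy=5,interpolation=cv2.INTER_CUBIC)
    cv2.imwrite(f"pics/{nm}crop.png",im[:600,:800])
E
```

```text
scene block [ 468.7 -343.1   42.8] [214 180 128]
scene tape [461.8 -83.9  31.1] [208 189 143]
scene jig [538.8 222.6  18.3] [236 222 176]
scene pink [663.5  35.4  41.8] [237 168 196]
scene jar [405.1 424.2  95.3] [197 192 184]
scene bench [449.3  61.1   2.3] [145 137 128]
scene bench2 [ 371.7 -343.8   -1.2] [156 147 138]
side bench [524.8 439.5   5.4] [73 72 74]
side jar [393.5 445.4  94.7] [230 227 219]
side jig [299.5 590.6 268.4] [144 139 128]
block top 955 41.174979214397716 ((472.6159973144531, -339.61181640625), (58.255516052246094, 117.5732650756836), 71.2357406616211) [ 409.77691453 -382.61922447] [ 535.25400626 -297.18305072]
board 1206 19.382661294457534 ((578.330078125, 290.29425048828125), (272.8240661621094, 250.8919219970703), 80.4727783203125)
rail 378 ((561.8931274414062, 216.2794952392578), (111.07444763183594, 234.29945373535156), 78.65414428710938)
flap 157 [578.28418331 146.59033715  60.12801546] [672.8833802 232.7803279 142.9273785]
[582. 192. 136.]
[586. 179. 134.]
[591. 180. 123.]
[624. 182.  96.]
[626. 175.  87.]
[645. 154.  78.]
[632. 153.  69.]
```

View pics/scenecrop.png

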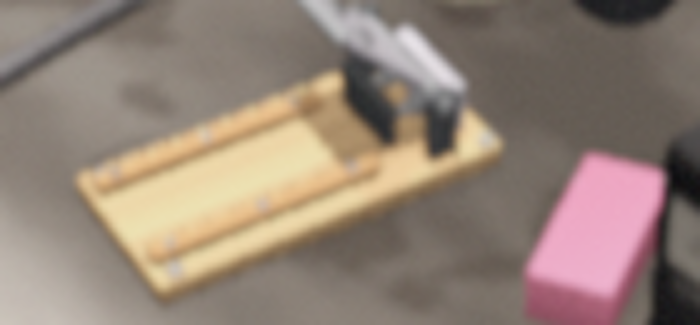

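View pics/sidecrop.png

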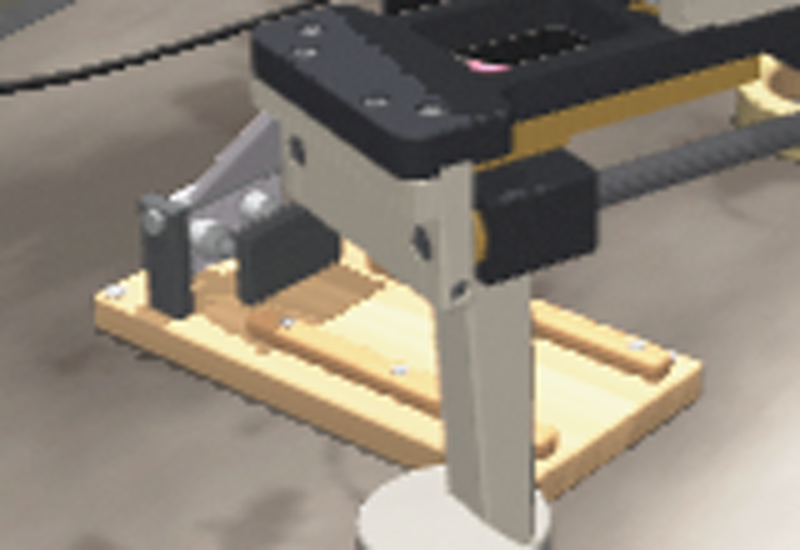

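```bash
cat >> h.py <<'E'
def ray(n,uv,z,state=None):
    "intersection of pixel rays with plane z"
    c=calibration(n);K=c["intrinsics"];uv=np.atleast_2d(uv).astype(float)
    d=np.c_[(uv[:,0]-K[0,2])/K[0,0],(uv[:,1]-K[1,2])/K[1,1],np.ones(len(uv))]
    if n=="wrist":
        T=c["tool_from_camera"];d=d@T[:3,:3].T@state["ee_rot"].T
        o=state["ee_rot"]@T[:3,3]+state["tcp_pos"]
    else:
        R=cv2.Rodrigues(c["rvec"])[0];o=-R.T@c["tvec"];d=d@R
    return o+d*((z-o[2])/d[:,2])[:,None]
E
python3 - <<'E'
from h import *
P=np.load("pics/scene0P.npy")
print(ray("scene",[(255.6,216),(273,238.2),(340.6,209.5),(308,194)],18).round(1))
print(ray("side",[(190+700/5,230+360/5),(190+95/5,230+298/5)],18).round(1))
z=np.load("pics/scene0.npz")
hsv=cv2.cvtColor(z["p"],cv2.COLOR_RGB2HSV)
m=((hsv[...,0]>8)&(hsv[...,0]<28)&(hsv[...,1]>50)&(P[...,2]>12)&(P[...,2]<24))
m[:185]=0;m[245:]=0;m[:,:250]=0;m[:,345:]=0
q=P[m][:,:2].astype(np.float32);print(len(q),cv2.minAreaRect(q))
m=((hsv[...,0]>8)&(hsv[...,0]<28)&(hsv[...,1]>50)&(P[...,2]>36));m[:300]=0;m[365:]=0;m[:,:370]=0;m[:,445:]=0
q=P[m];print(len(q),cv2.minAreaRect(q[:,:2].astype(np.float32)),np.median(q[:,2]))
E
```

```text
[[453.1 292.2  18. ]
 [435.2 174.   18. ]
 [678.4 135.2  18. ]
 [649.1 265.8  18. ]]
[[432.9 183.3  18. ]
 [691.7 262.4  18. ]]
1263 ((566.385498046875, 219.27011108398438), (128.70668029785156, 250.91932678222656), 80.50946807861328)
939 ((472.4984130859375, -339.3957214355469), (57.78894805908203, 117.63555908203125), 70.54769897460938) 41.22129210323885
```

```bash
python3 - <<'E'
from h import *
s=read_state()
for t in [(300,480,310),(400,400,330),(630,210,330)]:print(tool(s,t).round(2))
P=np.load("pics/scene0P.npy")
q=P.reshape(-1,3);q=q[(q[:,2]>80)&(q[:,2]<400)&(q[:,0]>450)&(q[:,0]<820)&(abs(q[:,1])<550)]
for y in range(-200,550,50):
    a=q[(q[:,1]>=y)&(q[:,1]<y+50)]
    if len(a):print(y,a[:,0].min().round(),a[:,2].max().round(), a[np.argmax(a[:,2])].round())
E
```

```text
[-0.84 -0.6  -1.99]
[-2.93 -1.03 -2.32]
[-7.78 -2.12 -2.32]
-200 583.0 232.0 [ 639. -175.  232.]
-150 574.0 232.0 [ 637. -111.  232.]
-100 578.0 230.0 [637. -98. 230.]
150 578.0 143.0 [581. 182. 143.]
200 584.0 142.0 [588. 209. 142.]
250 593.0 274.0 [815. 299. 274.]
300 752.0 271.0 [817. 305. 271.]
350 763.0 253.0 [800. 355. 253.]
450 737.0 170.0 [777. 497. 170.]
500 741.0 206.0 [761. 548. 206.]
```

Call:
move_arm(increments=[{"translation": [-0.4, -0.3, -0.9], "spin": -0.4}, {"translation": [-0.9, -0.6, -1.8], "spin": -0.8}, {"translation": [-1.9, -0.8, -2.2], "spin": -1.2}, {"translation": [-2.9, -1.0, -2.3], "spin": -1.6}, {"translation": [-3.9, -1.2, -2.3], "spin": -1.8}], fingers=-1)

```text
time_s: 0.78
tcp_pos: [447.3, 364.9, 329.6]
ee_rot: [[-0.988, 0.153, 0.001], [0.153, 0.988, -0.0], [-0.001, 0.0, -1.0]]
wrist_force: [1.2, 0.1, -0.9]
grip_width: 93.1
```

```bash
python3 - <<'E'
from h import *
s=read_state();print(s["time_s"],s["tcp_pos"],s["joint_positions"].round(1),np.degrees(np.arctan2(s["ee_rot"][1,1],s["ee_rot"][0,1])))
print(tool(s,(630,210,330)))
E
```

```text
0.775 [447.28112052 364.94112745 329.61718696] [ 34.1   3.1  75.6  -0.  101.2 -47.1] 81.21555812069961
[-3.40396719 -2.08698763 -0.00381507]
```

Call:
move_arm(increments=[{"translation": [-0.85, -0.5, 0]}, {"translation": [-1.7, -1.0, 0]}, {"translation": [-2.6, -1.6, 0]}, {"translation": [-3.4, -2.1, 0]}, {"translation": [-3.4, -2.1, 0]}])

```text
schema error: expected keys translation, spin
```

```bash
python3 - <<'E'
from h import *
s=read_state();p,d=snapshot("wrist");cv2.imwrite("pics/wjig.png",p[:,:,::-1])
P=cloud("wrist",d,s);np.savez("pics/wjig.npz",p=p,P=P,tcp=s["tcp_pos"],R=s["ee_rot"])
print(s["tcp_pos"])
p,d=snapshot("side");cv2.imwrite("pics/side1.png",p[:,:,::-1]);np.savez("pics/side1.npz",p=p,P=cloud("side",d))
E
```

```text
[447.28112052 364.94112745 329.61718696]
```

View pics/wjig.png

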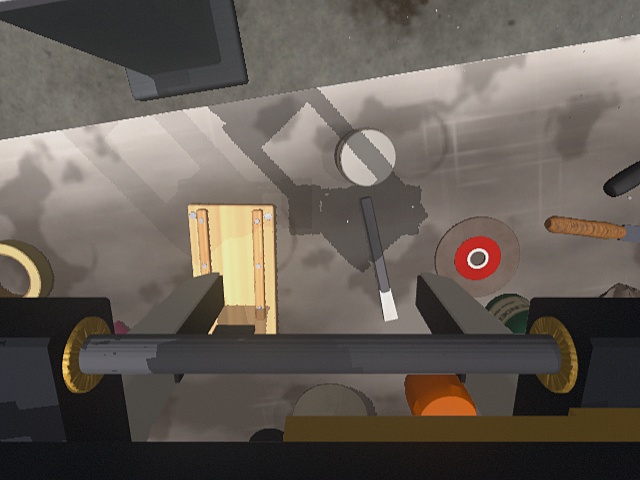

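View pics/side1.png

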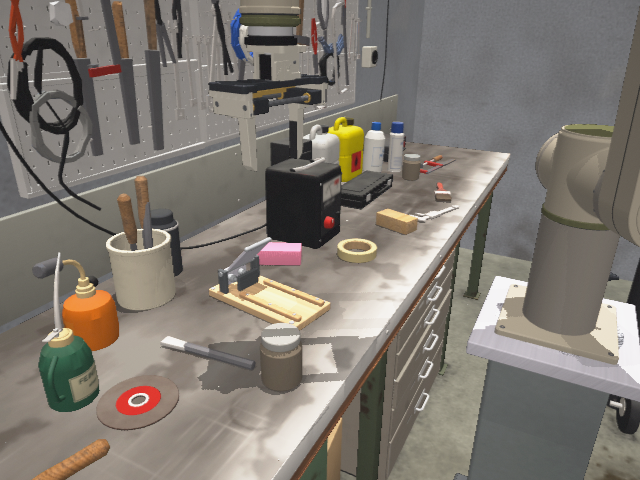

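The move was refused because every row needs a spin, so the wrist view is from the old pose. It shows the jig at (230,265) partly hidden by a finger. The side view shows the whole jig unobstructed at (265,290). I'll repeat the move with spin included.

Call:
move_arm(increments=[{"translation": [-0.85, -0.5, 0], "spin": 0}, {"translation": [-1.7, -1.0, 0], "spin": 0}, {"translation": [-2.6, -1.6, 0], "spin": 0}, {"translation": [-3.4, -2.1, 0], "spin": 0}, {"translation": [-3.4, -2.1, 0], "spin": 0}])

```text
time_s: 1.5
tcp_pos: [632.8, 201.2, 325.9]
ee_rot: [[-0.986, 0.165, -0.003], [0.165, 0.986, -0.005], [0.002, -0.005, -1.0]]
wrist_force: [-0.8, 0.6, -0.7]
grip_width: 93.1
```

```bash
python3 - <<'E'
from h import *
s=read_state();p,d=snapshot("wrist");cv2.imwrite("pics/wjig2.png",p[:,:,::-1])
P=cloud("wrist",d,s);np.savez("pics/wjig2.npz",p=p,P=P,tcp=s["tcp_pos"],R=s["ee_rot"])
print(s["tcp_pos"],s["time_s"])
im=np.load("pics/side1.npz")["p"][225:335,200:340,::-1];cv2.imwrite("pics/side1c.png",cv2.resize(im,None,fx=5,fy=5,interpolation=cv2.INTER_CUBIC))
E
```

```text
[632.83773135 201.21314231 325.87475706] 1.5
```

View pics/wjig2.png

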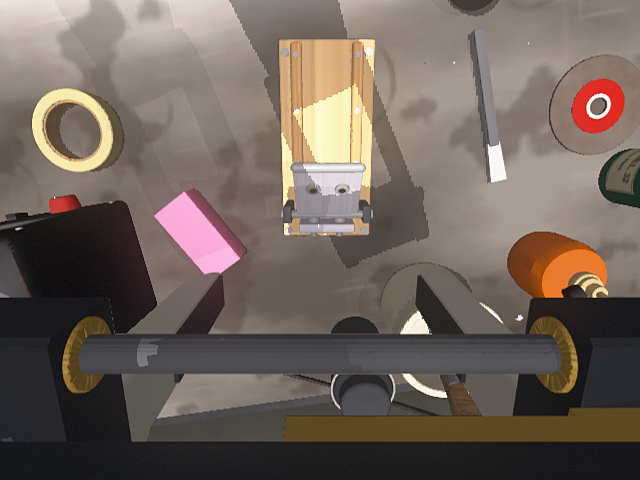

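View pics/side1c.png

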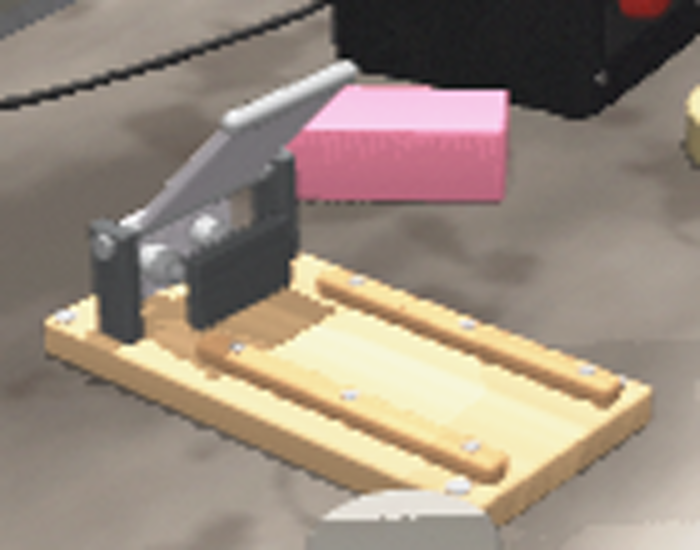

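The wrist view shows the whole jig, with corners at about (278,40), (375,40), (369,236) and (281,236). The flap bar is at (296–368,166) and the hinge knobs are at (287,212) and (367,212).

```bash
python3 - <<'E'
from h import *
z=np.load("pics/wjig2.npz");p=z["p"];P=z["P"];s=dict(tcp_pos=z["tcp"],ee_rot=z["R"])
hsv=cv2.cvtColor(p,cv2.COLOR_RGB2HSV)
wood=((hsv[...,0]>8)&(hsv[...,0]<28)&(hsv[...,1]>50));wood[:30]=0;wood[245:]=0;wood[:,:270]=0;wood[:,385:]=0
w18=wood&(P[...,2]>10)&(P[...,2]<24)
q=P[w18];print("board",len(q),np.median(q[:,2]))
r=cv2.minAreaRect(q[:,:2].astype(np.float32));print(r)
r2=P[wood&(P[...,2]>25)&(P[...,2]<34)];print("rails",len(r2),np.median(r2[:,2]),cv2.minAreaRect(r2[:,:2].astype(np.float32)))
# edges by pixel: left/right per row
us=[];L=[];R=[]
for v in range(50,235,4):
    c=np.where(wood[v])[0]
    if len(c): us.append(v);L.append(c.min()-.5);R.append(c.max()+.5)
Lw=ray("wrist",np.c_[L,us],18,s);Rw=ray("wrist",np.c_[R,us],18,s)
for nm,w in(("L",Lw),("R",Rw)):
    f=cv2.fitLine(w[:,:2].astype(np.float32),cv2.DIST_HUBER,0,0.01,0.01).ravel();print(nm,f,np.degrees(np.arctan2(f[1],f[0])))
vs=[];T=[];B=[]
for u in range(285,368,4):
    c=np.where(wood[:,u])[0];vs.append(u);T.append(c.min()-.5);B.append(c.max()+.5)
print(ray("wrist",np.c_[vs,T],18,s)[::5].round(1),ray("wrist",np.c_[vs,B],18,s)[::5].round(1))
b=P[160:230,285:372].reshape(-1,3);b=b[b[:,2]>60]
x=np.array([np.cos(np.radians(-9)),np.sin(np.radians(-9))])
print("flap bar top",b[b[:,2]>b[:,2].max()-6].mean(0),b[:,2].max())
for a in P[163:232:4,330]:print(a.round(1))
im=p[30:245,250:400,::-1];cv2.imwrite("pics/wc.png",cv2.resize(im,None,fx=2.7,fy=2.7,interpolation=cv2.INTER_CUBIC))
np.save("pics/_.npy",0)
E
```

```text
board 8537 18.182704324001463
((566.3034057617188, 219.38754272460938), (120.12035369873047, 249.19285583496094), 80.55805206298828)
rails 2516 27.93603819516659 ((556.3958740234375, 225.12969970703125), (105.21024322509766, 219.53594970703125), 78.17217254638672)
L [ 9.9336314e-01 -1.1502030e-01  5.6840747e+02  1.5413762e+02] -6.604795
R [ 9.8848867e-01 -1.5129489e-01  5.7426733e+02  2.8398566e+02] -8.701975
[[435.1 189.6  18. ]
 [439.2 213.9  18. ]
 [443.4 238.2  18. ]
 [447.5 262.5  18. ]
 [451.6 286.8  18. ]] [[681.1 142.1  18. ]
 [685.7 169.7  18. ]
 [690.4 197.4  18. ]
 [695.  225.   18. ]
 [699.6 252.6  18. ]]
flap bar top [589.7474626  215.83355259 136.31793451] 139.78737087210536
[586.4 218.7 134.3]
[590.1 218.  138. ]
[594.3 217.4 134.8]
[599.1 216.8 126. ]
[603.8 216.2 120.8]
[608.6 215.5 115.6]
[613.5 214.8 110.2]
[618.6 214.1 105. ]
[623.8 213.4  99.2]
[629.1 212.7  94.5]
[635.1 211.9  86. ]
[640.5 211.1  82.3]
[646.5 210.3  75.7]
[652.2 209.4  71.6]
[665.2 208.2  32.6]
[665.8 207.6  54.7]
[671.1 206.8  54.5]
[675.8 206.   56.9]
```

View pics/wc.png

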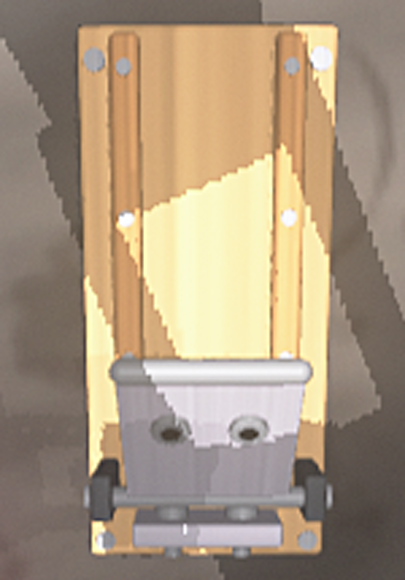

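Call:
move_arm(increments=[{"translation": [0.5, -0.85, 0], "spin": 0}, {"translation": [1.0, -1.7, 0], "spin": 0}, {"translation": [1.5, -2.6, 0], "spin": 0}, {"translation": [2.0, -3.5, 0], "spin": 0}, {"translation": [2.4, -4.4, 0], "spin": 0}])

```text
time_s: 2.17
tcp_pos: [444.6, -33.2, 328.2]
ee_rot: [[-0.987, 0.161, -0.002], [0.161, 0.987, -0.004], [0.001, -0.004, -1.0]]
wrist_force: [0.1, -1.0, 0.3]
grip_width: 92.9
```

```bash
python3 - <<'E'
from h import *
s=read_state();print(s["time_s"],s["tcp_pos"],s["joint_positions"].round(1))
print(tool(s,(540,-355,300)))
E
```

```text
2.175 [444.56007459 -33.18236645 328.18463573] [-10.7 -17.3  94.5  -0.2 102.9 -91.5]
[-2.43378936 -5.03580222  0.48655754]
```

Call:
move_arm(increments=[{"translation": [-0.1, -1.0, 0], "spin": 0.2}, {"translation": [-0.2, -2.0, 0], "spin": 0.4}, {"translation": [-0.6, -3.0, 0], "spin": 0.6}, {"translation": [-1.1, -3.9, 0.2], "spin": 0.8}, {"translation": [-1.7, -4.6, 0.4], "spin": 1.0}])

```text
time_s: 2.8
tcp_pos: [501.6, -322.8, 305.8]
ee_rot: [[-0.944, 0.331, 0.0], [0.331, 0.944, -0.004], [-0.002, -0.004, -1.0]]
wrist_force: [0.6, 1.1, 0.0]
grip_width: 93.1
```

Call:
move_arm(increments=[{"translation": [-0.6, -0.35, 0.1], "spin": 0}, {"translation": [-0.6, -0.35, 0.1], "spin": 0}])

```text
time_s: 3.05
tcp_pos: [529.3, -354.2, 296.4]
ee_rot: [[-0.944, 0.331, -0.003], [0.331, 0.944, -0.001], [0.003, -0.002, -1.0]]
wrist_force: [-0.0, 0.2, 0.5]
grip_width: 93.1
```

```bash
python3 - <<'E'
from h import *
s=read_state();p,d=snapshot("wrist");cv2.imwrite("pics/wblk.png",p[:,:,::-1])
P=cloud("wrist",d,s);np.savez("pics/wblk.npz",p=p,P=P,tcp=s["tcp_pos"],R=s["ee_rot"])
print(s["tcp_pos"],s["time_s"],s["qd"].round(2))
hsv=cv2.cvtColor(p,cv2.COLOR_RGB2HSV)
m=(hsv[...,0]>8)&(hsv[...,0]<28)&(hsv[...,1]>50)&(P[...,2]>34)&(P[...,2]<48)&(np.hypot(P[...,0]-472,P[...,1]+339)<100)
q=P[m];print(len(q),np.median(q[:,2]),cv2.minAreaRect(q[:,:2].astype(np.float32)),q[:,:2].mean(0))
v,u=np.where(m);print(cv2.minAreaRect(np.c_[u,v].astype(np.float32)))
E
```

```text
[ 529.30966291 -354.19286333  296.42734727] 3.05 [ 1.19 -4.84  2.1   0.21  1.45  0.2 ]
4560 40.15746854353708 ((471.1277160644531, -340.3237609863281), (54.814815521240234, 115.04885864257812), 71.41561889648438) [ 469.11184167 -339.23204287]
((314.5, 149.5), (99.0, 47.0), 90.0)
```

View pics/wblk.png

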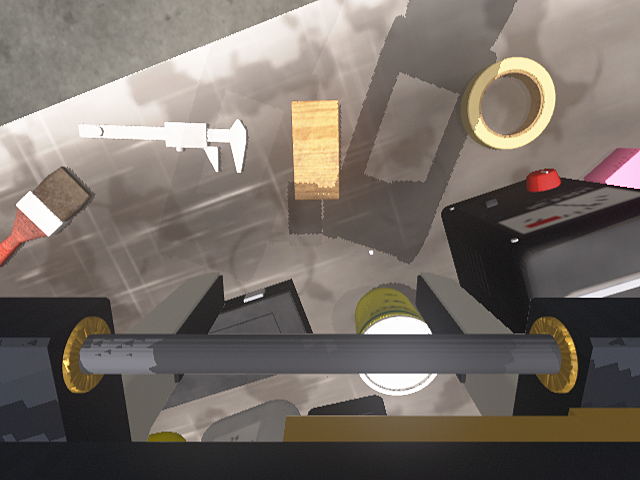

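The block is alone at (316,150) in this view. The cap of the yellow tub at (395,360) is clear of it. The measured centre is (471.5,−340) with its top at 40 mm, which agrees with the scene camera.

Call:
move_arm(increments=[{"translation": [0.95, -0.1, 0.3], "spin": 0}, {"translation": [1.0, -0.1, 1.2], "spin": 0}, {"translation": [1.0, -0.1, 2.2], "spin": 0}, {"translation": [1.0, -0.1, 3.1], "spin": 0}, {"translation": [1.0, -0.1, 3.7], "spin": 0}])

```text
time_s: 3.72
tcp_pos: [469.4, -337.0, 74.9]
ee_rot: [[-0.945, 0.328, -0.002], [0.328, 0.945, -0.001], [0.002, -0.002, -1.0]]
wrist_force: [0.0, -0.3, 0.8]
grip_width: 93.2
```

```bash
python3 - <<'E'
from h import *
s=read_state();print(s["time_s"],s["tcp_pos"],s["joint_positions"].round(1),s["qd"].round(1))
print(tool(s,(471.5,-340,14)))
E
```

```text
3.725 [ 469.447301   -336.96728403   74.89020518] [-4.070e+01  9.000e+00  9.610e+01 -1.000e-01  7.500e+01 -1.115e+02] [ -0.1  14.6  12.9   0.  -29.3   0.1]
[-0.05070485 -0.03456847  1.0148167 ]
```

Call:
move_arm(increments=[{"translation": [-0.05, -0.03, 0.6], "spin": 0}, {"translation": [-0.05, -0.03, 1.0], "spin": 0}, {"translation": [-0.05, -0.03, 1.0], "spin": 0}])

```text
time_s: 4.1
tcp_pos: [470.7, -337.1, 14.1]
ee_rot: [[-0.945, 0.327, -0.004], [0.327, 0.945, 0.001], [0.004, -0.001, -1.0]]
wrist_force: [-0.9, -0.2, -0.2]
grip_width: 93.0
```

Call:
move_arm(increments=[{"translation": [0, 0, 0], "spin": 0}, {"translation": [0, 0, 0], "spin": 0}, {"translation": [0, 0, 0], "spin": 0}, {"translation": [0, 0, 0], "spin": 0}], fingers=1, grip_force=25)

```text
time_s: 4.6
tcp_pos: [471.0, -337.4, 14.7]
ee_rot: [[-0.945, 0.327, -0.003], [0.327, 0.945, 0.0], [0.003, -0.001, -1.0]]
wrist_force: [1.1, 0.3, -0.8]
grip_width: 57.4
```

Call:
move_arm(increments=[{"translation": [0, 0, 0], "spin": 0}, {"translation": [0, 0, 0], "spin": 0}, {"translation": [0, 0, 0], "spin": 0}])

```text
time_s: 4.97
tcp_pos: [470.9, -337.4, 14.6]
ee_rot: [[-0.945, 0.327, -0.004], [0.327, 0.945, 0.0], [0.004, -0.001, -1.0]]
wrist_force: [-0.9, 0.2, 0.3]
grip_width: 27.8
```

Call:
move_arm(increments=[{"translation": [0, 0, -0.6], "spin": 0}, {"translation": [0.3, 0, -1.4], "spin": 0}, {"translation": [0.5, 0, -2.2], "spin": 0}, {"translation": [0.6, 0.1, -2.6], "spin": 0}, {"translation": [0.6, 0.3, -2.6], "spin": 0}])

```text
time_s: 5.6
tcp_pos: [444.5, -309.6, 173.2]
ee_rot: [[-0.945, 0.328, 0.0], [0.328, 0.945, -0.003], [-0.001, -0.003, -1.0]]
wrist_force: [-0.2, 0.2, 0.3]
grip_width: 0.8
```

```bash
python3 - <<'E'
from h import *
s=read_state();print(s["time_s"],s["tcp_pos"],s["wrist_force"],s["joint_positions"].round(1))
print(tool(s,(425,-20,190)),tool(s,(512.1,228.5,190)))
p,d=snapshot("side");cv2.imwrite("pics/sg.png",p[:,:,::-1])
p,d=snapshot("wrist");cv2.imwrite("pics/wg.png",p[:,:,::-1])
E
```

```text
5.6 [ 444.47353343 -309.64807738  173.24406069] [-0.21863243  0.24890779  0.25647811] [-4.02e+01 -1.20e+00  9.61e+01 -1.00e-01  8.49e+01 -1.11e+02]
[ 1.88919629  4.45336466 -0.2936924 ] [ 1.87582358  8.84203364 -0.30571898]
```

View pics/wg.png

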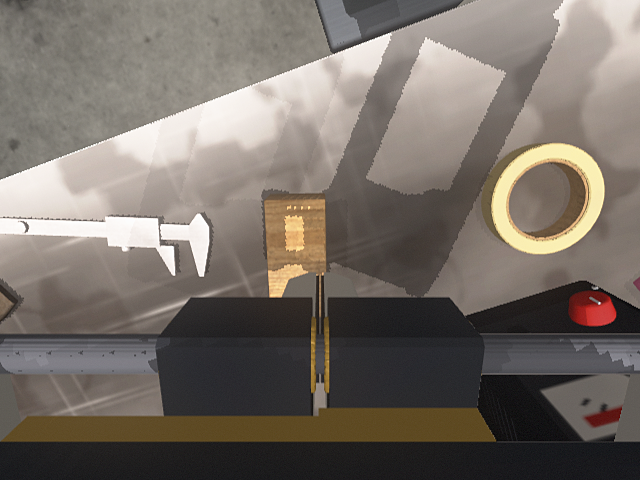

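View pics/sg.png

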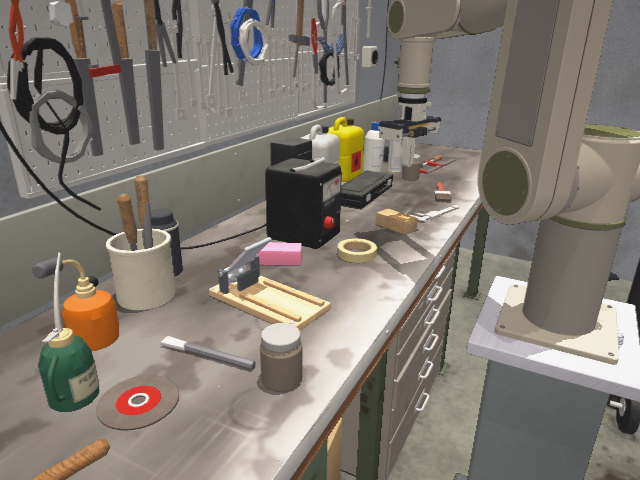

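The fingers shut completely, so the grasp missed, and I lifted without checking the width. I need to find out why before trying again.

```bash
python3 - <<'E'
from h import *
import cell
g=cell.grasp_offset;print("go",g() if callable(g) else g)
for n in("scene","wrist"):
    s=read_state();p,d=snapshot(n);P=cloud(n,d,s)
    hsv=cv2.cvtColor(p,cv2.COLOR_RGB2HSV)
    m=(hsv[...,0]>5)&(hsv[...,0]<28)&(hsv[...,1]>50)&(P[...,2]>30)&(P[...,2]<50)&(np.hypot(P[...,0]-472,P[...,1]+339)<110)
    q=P[m];print(n,len(q),np.median(q[:,2]),cv2.minAreaRect(q[:,:2].astype(np.float32)))
    cv2.imwrite(f"pics/x{n}.png",p[:,:,::-1])
    if n=="scene":cv2.imwrite("pics/xsc.png",cv2.resize(p[260:400,330:490,::-1],None,fx=4,fy=4,interpolation=cv2.INTER_CUBIC))
E
```

```text
go -18.8
scene 1009 41.06815386236341 ((472.36236572265625, -339.95599365234375), (56.890201568603516, 116.84054565429688), 72.21055603027344)
wrist 4942 40.16034310676409 ((470.343505859375, -339.86322021484375), (55.101863861083984, 113.59968566894531), 71.89045715332031)
```

View pics/xsc.png

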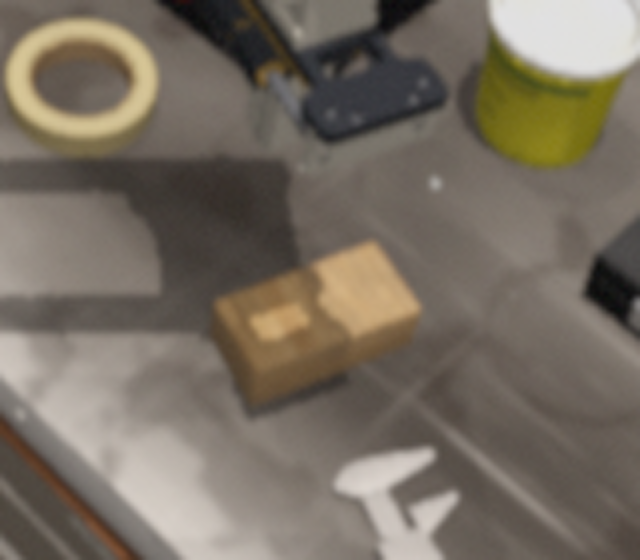

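```bash
python3 - <<'E'
from h import *
s=read_state();R=s["ee_rot"]
pts=np.array([s["tcp_pos"],s["tcp_pos"]-R[:,2]*65,[471,-340,40],s["tcp_pos"]-R[:,2]*100])
for n in("scene","side"):
    c=calibration(n);uv,_=cv2.projectPoints(pts,c["rvec"],c["tvec"],c["intrinsics"],None);uv=uv[:,0]
    p,d=snapshot(n);p=p.copy()
    for a,col in zip(uv,((255,0,0),(0,255,0),(255,0,255),(0,255,255))):cv2.circle(p,tuple(int(round(k)) for k in a),1,col,-1)
    u,v=uv[0].astype(int);x0=max(0,min(u-80,480));y0=max(0,min(v-70,360))
    cv2.imwrite(f"pics/pj{n}.png",cv2.resize(p[y0:y0+140,x0:x0+160,::-1],None,fx=4,fy=4,interpolation=cv2.INTER_NEAREST));print(n,uv.round(),x0,y0)
E
```

```text
scene [[396. 302.]
 [399. 284.]
 [409. 336.]
 [401. 273.]] 315 232
side [[405. 177.]
 [407. 154.]
 [396. 214.]
 [408. 141.]] 325 106
```

View pics/pjscene.png

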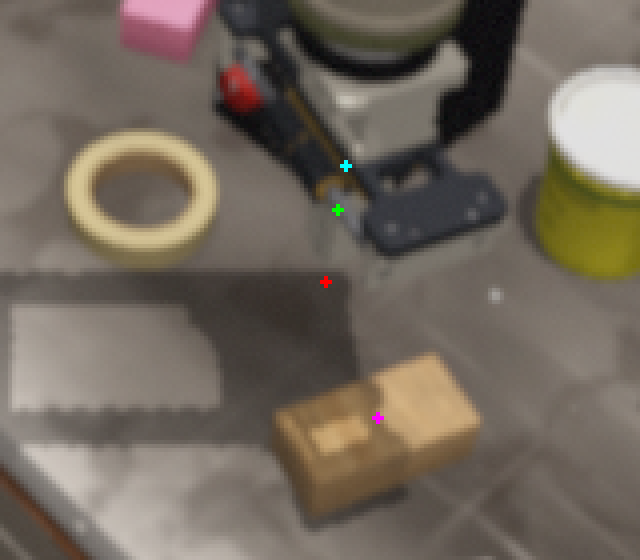

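View pics/pjside.png

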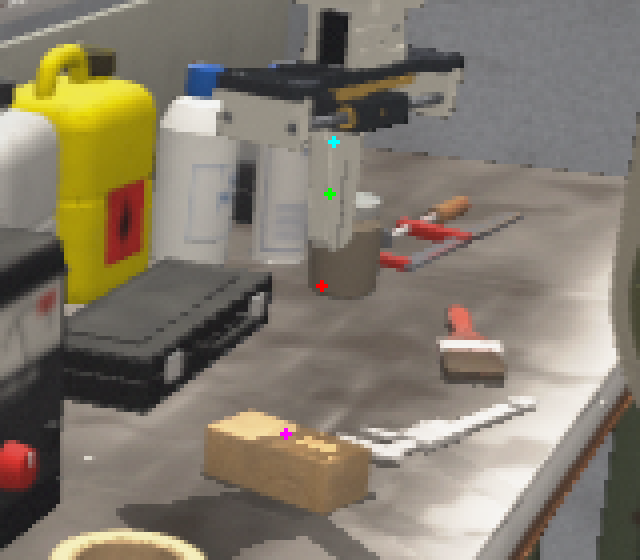

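The projected TCP (red) lies about 10 px (28 mm) below the visible fingertips in both fixed views. The fingers shut above the block's top, which explains the miss. I'll measure where the real fingertips are in the tool frame.

```bash
python3 - <<'E'
from h import *
s=read_state();print(s["tcp_pos"],s["time_s"])
def T(P):return (P-s["tcp_pos"])@s["ee_rot"]
p,d=snapshot("wrist")
Q=T(cloud("wrist",d,s))
for v in range(262,345,6):print(v,[tuple(Q[v,u].round(0).astype(int)) if d[v,u]>0 else None for u in (290,300,310,317,324,335)])
cv2.imwrite("pics/wz.png",cv2.resize(p[230:330,240:400,::-1],None,fx=5,fy=5,interpolation=cv2.INTER_NEAREST))
for n in("scene","side"):
    pp,dd=snapshot(n);Q=T(cloud(n,dd));
    m=(abs(Q[...,0])<40)&(abs(Q[...,1])<45)&(Q[...,2]>-60)&(Q[...,2]<30)
    q=Q[m];print(n,len(q))
    for z0 in range(-60,30,5):
        a=q[(q[:,2]>=z0)&(q[:,2]<z0+5)]
        if len(a):print(z0,len(a),a[:,:2].min(0).round(1),a[:,:2].max(0).round(1))
E
```

```text
[ 442.6655005  -308.10066013  168.75282545] 5.9
262 [(np.int64(-37), np.int64(-28), np.int64(129)), (np.int64(-37), np.int64(-18), np.int64(127)), (np.int64(-38), np.int64(-9), np.int64(130)), (np.int64(-38), np.int64(-3), np.int64(129)), (np.int64(-37), np.int64(4), np.int64(128)), (np.int64(-50), np.int64(15), np.int64(168))]
268 [(np.int64(-43), np.int64(-28), np.int64(127)), (np.int64(-43), np.int64(-18), np.int64(128)), (np.int64(-43), np.int64(-9), np.int64(128)), (np.int64(-43), np.int64(-3), np.int64(127)), (np.int64(-43), np.int64(4), np.int64(129)), (np.int64(-57), np.int64(16), np.int64(168))]
274 [(np.int64(-49), np.int64(-28), np.int64(128)), (np.int64(-49), np.int64(-19), np.int64(129)), (np.int64(10), np.int64(-5), np.int64(-32)), (np.int64(-48), np.int64(-3), np.int64(126)), (np.int64(10), np.int64(2), np.int64(-31)), (np.int64(10), np.int64(7), np.int64(-32))]
280 [(np.int64(10), np.int64(-14), np.int64(-38)), (np.int64(10), np.int64(-9), np.int64(-39)), (np.int64(10), np.int64(-5), np.int64(-39)), (np.int64(8), np.int64(-2), np.int64(-34)), (np.int64(10), np.int64(2
[... 2580 characters left out ...]
t64(-135)), (np.int64(36), np.int64(-4), np.int64(-135)), (np.int64(35), np.int64(-2), np.int64(-134)), (np.int64(32), np.int64(-1), np.int64(-128)), (np.int64(33), np.int64(1), np.int64(-130)), (np.int64(36), np.int64(2), np.int64(-136))]
scene 95
-60 18 [ -2.1 -16. ] [ 9.7 16.7]
-55 20 [ -5.5 -15.4] [10.4 15. ]
-50 18 [ -6.2 -16.2] [9.7 9. ]
-45 20 [ -5.5 -15.4] [10.6 13.3]
-40 12 [ -9.3 -12.9] [10.3  9.4]
-35 6 [ 7.4 -9.6] [9.4 5.6]
-30 1 [9.1 3.6] [9.1 3.6]
side 121
-60 21 [ -5.6 -13.6] [13.3 18.9]
-55 22 [ -5.5 -17.1] [13.8 19.5]
-50 18 [ -5.8 -16. ] [12.7 20. ]
-45 20 [ -5.  -11.8] [11.9 16.5]
-40 20 [ -7.4 -13.8] [13.9 16.5]
-35 15 [-9.  -9.9] [11.8 14. ]
-30 5 [-0.7 -5.4] [11.1  9.2]
```

View pics/wz.png

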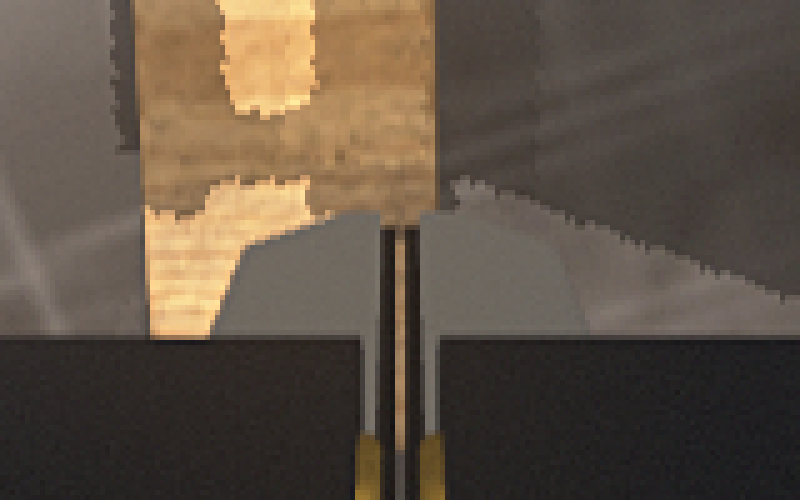

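All three cameras put the fingertips about 30 mm behind the reported TCP, and the gripper body is shifted by the same amount. I'll use a working offset of tip = TCP − 30 mm along the tool z. Next I'll open, go back over the block and grip with the tips about 14 mm above the bench.

Call:
move_arm(increments=[{"translation": [-0.3, -0.2, 0], "spin": 0}, {"translation": [-0.6, -0.35, 0], "spin": 0}, {"translation": [-0.62, -0.35, 0.3], "spin": 0}, {"translation": [-0.62, -0.35, 0.6], "spin": -0.05}, {"translation": [-0.62, -0.35, 0.9], "spin": -0.05}], fingers=-1)

```text
time_s: 6.68
tcp_pos: [470.0, -339.5, 113.2]
ee_rot: [[-0.948, 0.318, -0.006], [0.318, 0.948, 0.003], [0.007, 0.0, -1.0]]
wrist_force: [-0.2, -0.2, 0.1]
grip_width: 45.8
```

Call:
move_arm(increments=[{"translation": [0, 0, 0.2], "spin": 0}, {"translation": [0, 0, 0.3], "spin": 0}, {"translation": [0, 0, 0.4], "spin": 0}, {"translation": [0, 0, 0.4], "spin": 0}, {"translation": [0, 0, 0.4], "spin": 0}])

```text
time_s: 7.3
tcp_pos: [470.2, -339.8, 89.9]
ee_rot: [[-0.948, 0.319, -0.006], [0.319, 0.948, 0.002], [0.006, 0.0, -1.0]]
wrist_force: [0.4, -0.2, 0.6]
grip_width: 92.3
```

```bash
python3 - <<'E'
from h import *
s=read_state();print(s["time_s"],s["tcp_pos"],s["grip_width"],np.degrees(np.arctan2(s["ee_rot"][1,1],s["ee_rot"][0,1])))
print(tool(s,(471.3,-340,-16)))
E
```

```text
7.3 [ 470.21215471 -339.80476758   89.8626996 ] 92.2869479926094 71.4272206772156
[-0.02877712  0.0026423   1.76423782]
```

Call:
move_arm(increments=[{"translation": [-0.02, 0, 0.6], "spin": 0}, {"translation": [-0.02, 0, 1.1], "spin": 0}, {"translation": [-0.02, 0, 1.5], "spin": 0}, {"translation": [-0.02, 0, 1.75], "spin": 0}, {"translation": [-0.02, 0, 1.75], "spin": 0}])

```text
time_s: 7.92
tcp_pos: [470.2, -339.5, -15.9]
ee_rot: [[-0.948, 0.319, -0.007], [0.319, 0.948, 0.003], [0.008, 0.001, -1.0]]
wrist_force: [-0.1, 0.1, -0.3]
grip_width: 93.1
```

Call:
move_arm(increments=[{"translation": [0, 0, 0], "spin": 0}, {"translation": [0, 0, 0], "spin": 0}, {"translation": [0, 0, 0], "spin": 0}, {"translation": [0, 0, 0], "spin": 0}, {"translation": [0, 0, 0], "spin": 0}], fingers=1, grip_force=25)

```text
time_s: 8.55
tcp_pos: [470.4, -339.6, -15.6]
ee_rot: [[-0.948, 0.319, -0.007], [0.319, 0.948, 0.003], [0.007, 0.001, -1.0]]
wrist_force: [0.1, 0.5, 2.1]
grip_width: 54.7
```

Call:
move_arm(increments=[{"translation": [0, 0, 0], "spin": 0}, {"translation": [0, 0, 0], "spin": 0}, {"translation": [0, 0, 0], "spin": 0}])

```text
time_s: 8.93
tcp_pos: [470.4, -339.6, -15.6]
ee_rot: [[-0.948, 0.318, -0.007], [0.318, 0.948, 0.003], [0.007, 0.001, -1.0]]
wrist_force: [-0.1, 0.0, 0.8]
grip_width: 54.6
```

Call:
move_arm(increments=[{"translation": [0, 0, -0.5], "spin": 0}, {"translation": [0.1, 0, -1.2], "spin": 0}, {"translation": [0.3, 0.2, -2.0], "spin": 0}, {"translation": [0.5, 0.5, -2.7], "spin": 0}, {"translation": [0.7, 0.9, -3.0], "spin": 0}])

```text
time_s: 9.55
tcp_pos: [449.6, -276.0, 167.6]
ee_rot: [[-0.948, 0.319, -0.004], [0.319, 0.948, 0.0], [0.004, -0.001, -1.0]]
wrist_force: [1.1, -0.3, -2.6]
grip_width: 55.3
```

```bash
python3 - <<'E'
from h import *
s=read_state();print(s["time_s"],s["tcp_pos"],s["grip_width"],s["wrist_force"])
p,d=snapshot("wrist");cv2.imwrite("pics/wg2.png",p[:,:,::-1])
print(tool(s,(430,-50,170)))
E
```

```text
9.55 [ 449.64837262 -276.00177171  167.604962  ] 55.2791913737651 [ 1.09807118 -0.32363135 -2.60858312]
[ 1.51302529  3.46499976 -0.03692206]
```

View pics/wg2.png

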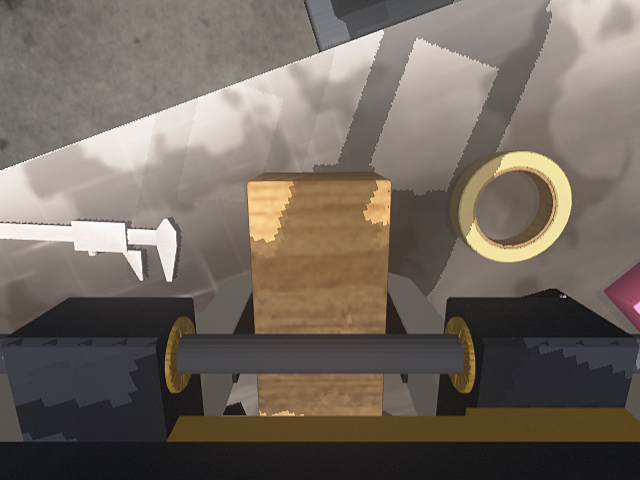

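The block at (320,290) is square and firmly held in the gripper. I'll carry it past the near side of the charger.

Call:
move_arm(increments=[{"translation": [0.4, 0.7, 0], "spin": 0}, {"translation": [0.8, 1.5, 0], "spin": -0.2}, {"translation": [1.2, 2.4, 0], "spin": -0.4}, {"translation": [1.5, 3.3, 0], "spin": -0.6}, {"translation": [1.7, 4.2, 0], "spin": -0.8}])

```text
time_s: 10.22
tcp_pos: [432.8, -0.3, 169.1]
ee_rot: [[-0.983, 0.182, -0.003], [0.182, 0.983, 0.002], [0.003, 0.001, -1.0]]
wrist_force: [1.1, 0.4, -2.3]
grip_width: 54.9
```

```bash
python3 - <<'E'
from h import *
s=read_state();print(s["time_s"],s["tcp_pos"],s["grip_width"],np.degrees(np.arctan2(s["ee_rot"][1,1],s["ee_rot"][0,1])))
print(tool(s,(512.1,228.5,170)))
E
```

```text
10.225 [ 4.32809111e+02 -2.71489609e-01  1.69100441e+02] 54.893204364946 79.50722750947469
[-0.60501406  3.98977633 -0.01250547]
```

Call:
move_arm(increments=[{"translation": [-0.1, 0.9, 0], "spin": -0.1}, {"translation": [-0.2, 1.8, 0], "spin": -0.1}, {"translation": [-0.3, 2.7, 0], "spin": -0.1}, {"translation": [-0.45, 3.5, 0.3], "spin": -0.1}, {"translation": [-0.55, 3.95, 0.6], "spin": -0.1}])

```text
time_s: 10.85
tcp_pos: [508.4, 229.1, 132.1]
ee_rot: [[-0.987, 0.163, -0.003], [0.163, 0.987, 0.002], [0.004, 0.001, -1.0]]
wrist_force: [-0.2, -0.7, -2.2]
grip_width: 54.5
```

Call:
move_arm(increments=[{"translation": [0, 0, 0.5], "spin": 0}, {"translation": [0, 0, 0.8], "spin": 0}, {"translation": [0, 0, 0.8], "spin": 0}])

```text
time_s: 11.22
tcp_pos: [506.5, 228.3, 82.0]
ee_rot: [[-0.987, 0.163, -0.007], [0.163, 0.987, 0.0], [0.007, -0.001, -1.0]]
wrist_force: [0.1, 0.5, -2.2]
grip_width: 54.9
```

```bash
python3 - <<'E'
from h import *
s=read_state();print(s["time_s"],s["tcp_pos"],s["grip_width"],s["wrist_force"],np.degrees(np.arctan2(s["ee_rot"][1,1],s["ee_rot"][0,1])))
p,d=snapshot("wrist");cv2.imwrite("pics/wl.png",p[:,:,::-1]);np.savez("pics/wl.npz",p=p,P=cloud("wrist",d,s))
p,d=snapshot("side");cv2.imwrite("pics/sl.png",p[:,:,::-1])
X=np.array([.9863,-.165]);Y=np.array([.165,.9863]);t=s["tcp_pos"][:2]-[561.4,220.2];print("jig xy",t@X,t@Y)
print(tool(s,(512.1,228.5,2)))
E
```

```text
11.225 [506.47621314 228.25226693  81.99369097] 54.91060134195284 [ 0.10909241  0.48134995 -2.21067782] 80.59290489554658
jig xy -55.49995502357196 -1.1204739612047747
[-0.10160507  0.02060246  1.33249828]
```

View pics/wl.png

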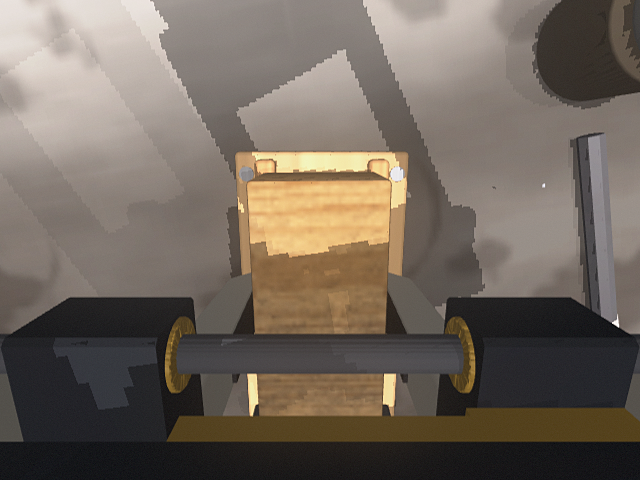

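View pics/sl.png

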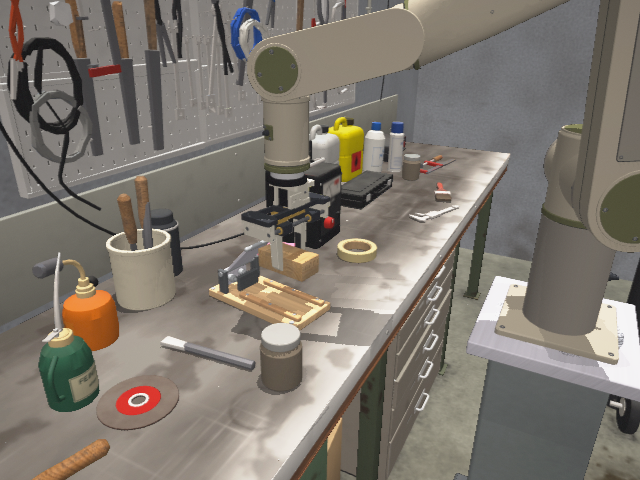

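```bash
python3 - <<'E'
from h import *
z=np.load("pics/wl.npz");P=z["P"]
X=np.array([.9863,-.165]);Y=np.array([.165,.9863]);O=np.array([561.4,220.2])
J=np.dstack([(P[...,:2]-O)@X,(P[...,:2]-O)@Y,P[...,2]])
top=J[270,320,2];print("top",J[220:300:20,320,2])
for v in range(182,272,15):
    c=[u for u in range(230,410) if abs(J[v,u,2]-top)<6]
    print(v,J[v,c[0]].round(1),J[v,c[-1]].round(1),"mid",((J[v,c[0]]+J[v,c[-1]])/2)[:2].round(2))
m=(abs(J[...,2]-top)<4)&(np.abs(np.arange(640)-320)<60)[None]
q=J[m];print("near end x",q[:,0].min())
# rails mid at near end
f=J[150:178,230:410].reshape(-1,3);r=f[(f[:,2]>24)&(f[:,2]<31)];print("rail y",np.sort(r[:,1])[[0,-1]], "board",)
b=f[(f[:,2]>14)&(f[:,2]<21)];print(b[:,1].min(),b[:,1].max(),b[:,0].min())
E
```

```text
top [137.99511069 138.98679845 138.39109804 137.92831768]
182 [-110.3  -28.7  136.4] [-110.3   25.   137.1] mid [-110.3    -1.85]
197 [-104.7  -28.8  137.2] [-104.7   25.2  137.3] mid [-104.71   -1.78]
212 [-99.  -28.6 137.6] [-98.7  25.8 135.8] mid [-98.86  -1.41]
227 [-93.  -28.7 136.7] [-93.   25.5 136.6] mid [-92.96  -1.58]
242 [-87.  -28.9 136.8] [-87.2  25.2 137.5] mid [-87.1   -1.85]
257 [-80.4 -29.1 135.4] [-80.9  25.6 136.8] mid [-80.65  -1.74]
near end x -111.86538228984739
rail y [-45.21901065  44.6776205 ] board
-60.19900596506732 59.79656485325084 -119.49265164035451
```

Call:
move_arm(increments=[{"translation": [-0.07, 0.03, 0.4], "spin": 0}, {"translation": [-0.07, 0.03, 0.8], "spin": 0}, {"translation": [-0.07, 0.03, 1.05], "spin": 0}, {"translation": [-0.07, 0.03, 1.05], "spin": 0}])

```text
time_s: 11.82
tcp_pos: [512.4, 229.7, 21.5]
ee_rot: [[-0.986, 0.164, -0.004], [0.164, 0.986, 0.002], [0.004, 0.001, -1.0]]
wrist_force: [0.3, 0.5, -1.7]
grip_width: 54.6
```

```bash
python3 - <<'E'
from h import *
s=read_state();print(s["time_s"],s["tcp_pos"],s["wrist_force"])
X=np.array([.9863,-.165]);Y=np.array([.165,.9863]);t=s["tcp_pos"][:2]-[561.4,220.2];print("jig xy tcp",t@X,t@Y,"blk",t@X+1.1,t@Y-.6)
E
```

```text
11.825 [512.40969562 229.68466045  21.50621572] [ 0.31920841  0.50851418 -1.67898393]
jig xy tcp -49.88410618714706 1.2713203756991927 blk -48.78410618714706 0.6713203756991927
```

Call:
move_arm(increments=[{"translation": [0.02, -0.01, 0.15], "spin": 0}, {"translation": [0.02, -0.01, 0.25], "spin": 0}, {"translation": [0.02, -0.01, 0.32], "spin": 0}, {"translation": [0.02, -0.01, 0.33], "spin": 0}])

```text
time_s: 12.32
tcp_pos: [511.3, 229.4, 2.3]
ee_rot: [[-0.986, 0.164, -0.004], [0.164, 0.986, 0.002], [0.004, 0.001, -1.0]]
wrist_force: [-3.8, -0.4, 6.3]
grip_width: 54.6
```

Call:
move_arm(increments=[{"translation": [0, 0, 0], "spin": 0}, {"translation": [0, 0, 0], "spin": 0}, {"translation": [0, 0, 0], "spin": 0}], fingers=-0.7)

```text
time_s: 12.7
tcp_pos: [511.4, 229.4, 2.3]
ee_rot: [[-0.986, 0.164, -0.003], [0.164, 0.986, 0.002], [0.004, 0.001, -1.0]]
wrist_force: [0.4, 0.0, -0.2]
grip_width: 77.7
```

Call:
move_arm(increments=[{"translation": [0, 0, -0.4], "spin": 0}, {"translation": [0, 0, -1.2], "spin": 0}, {"translation": [0, 0, -2.1], "spin": 0}, {"translation": [0, 0, -3.0], "spin": 0}, {"translation": [0, 0, -3.2], "spin": 0}])

```text
time_s: 13.32
tcp_pos: [514.6, 230.0, 199.6]
ee_rot: [[-0.986, 0.164, 0.004], [0.164, 0.986, 0.004], [-0.004, 0.005, -1.0]]
wrist_force: [0.5, 0.9, -0.9]
grip_width: 79.0
```

```bash
cat >> h.py <<'E'
JX=np.array([.9863,-.165,0]);JY=np.array([.165,.9863,0]);JO=np.array([561.4,220.2,0])
def J(P):return np.stack([(P-JO)@JX,(P-JO)@JY,P[...,2]],-1)
def W(j):return JO+j[0]*JX+j[1]*JY+np.array([0,0,j[2]])
E
python3 - <<'E'
from h import *
s=read_state();print(s["time_s"],s["tcp_pos"],s["wrist_force"],s["grip_width"])
p,d=snapshot("wrist");cv2.imwrite("pics/wp.png",p[:,:,::-1]);np.savez("pics/wp.npz",p=p,P=cloud("wrist",d,s))
p,d=snapshot("scene");cv2.imwrite("pics/sp.png",cv2.resize(p[160:260,220:380,::-1],None,fx=5,fy=5,interpolation=cv2.INTER_CUBIC))
p,d=snapshot("side");cv2.imwrite("pics/sip.png",cv2.resize(p[210:340,190:350,::-1],None,fx=4.5,fy=4.5,interpolation=cv2.INTER_CUBIC))
E
```

```text
13.325 [514.5633769  230.01914524 199.64143088] [ 0.52304419  0.90906561 -0.87456428] 78.99862592847501
```

View pics/wp.png

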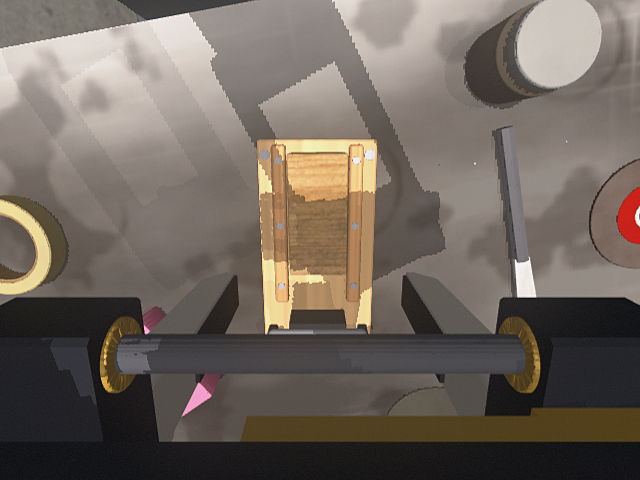

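View pics/sip.png

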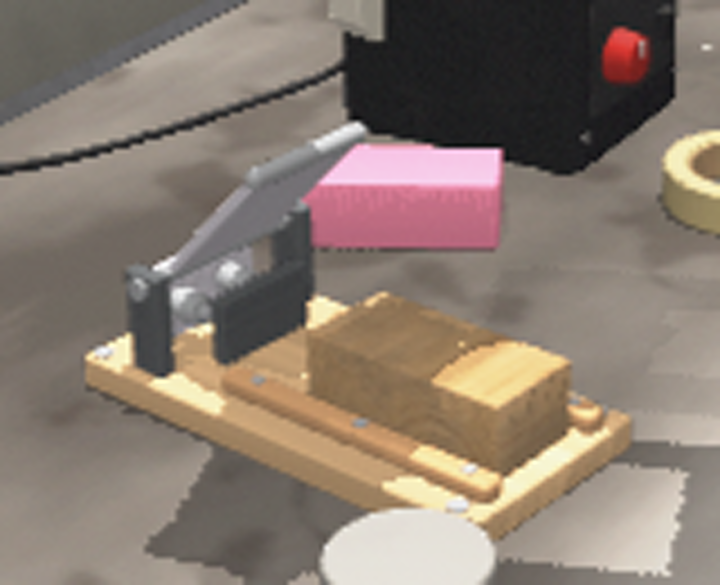

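The block lies square between the rails. The flap is still raised with its bar at about (310,150) in the crop. Next I'll shut the fingers and go over behind the flap's free edge.

```bash
python3 - <<'E'
from h import *
s=read_state();print(s["tcp_pos"],s["joint_positions"].round(1))
for j in [(66,0,195),(66,0,120),(53,0,92)]:print(j,W(j).round(1),tool(s,W(j)).round(2))
z=np.load("pics/wp.npz");Q=J(z["P"]);m=(abs(Q[...,2]-58)<4)&(abs(Q[...,1])<40)&(Q[...,0]<8)
q=Q[m];print(len(q),np.median(q[:,2]),cv2.minAreaRect(q[:,:2].astype(np.float32)),q.min(0),q.max(0))
E
```

```text
[512.11135756 229.13417235 194.01099021] [ 18.8   1.5  91.3   0.2  87.4 -61.8]
(66, 0, 195) [626.5 209.3 195. ] [-1.93 -0.01 -0.02]
(66, 0, 120) [626.5 209.3 120. ] [-1.94 -0.01  1.23]
(53, 0, 92) [613.7 211.5  92. ] [-1.72 -0.02  1.69]
7170 58.17965752878386 ((-49.90269088745117, 0.450103759765625), (114.71533203125, 55.18227005004883), 0.33045268058776855) [-107.17977533  -27.30646307   54.57807724] [ 7.43098186 28.0485353  61.01822934]
```

Call:
move_arm(increments=[{"translation": [-0.6, 0, -0.1], "spin": 0}, {"translation": [-1.3, 0, -0.1], "spin": 0}, {"translation": [-1.93, 0, -0.05], "spin": 0}, {"translation": [-1.93, 0, 0], "spin": 0}, {"translation": [-1.93, 0, 0.3], "spin": 0}], fingers=1)

```text
time_s: 14.1
tcp_pos: [625.8, 210.2, 173.9]
ee_rot: [[-0.986, 0.164, -0.004], [0.164, 0.986, 0.002], [0.004, 0.001, -1.0]]
wrist_force: [0.0, -0.2, -0.5]
grip_width: 33.5
```

Call:
move_arm(increments=[{"translation": [0, 0, 0.3], "spin": 0}, {"translation": [0, 0, 0.6], "spin": 0}, {"translation": [0, 0, 0.9], "spin": 0}, {"translation": [0, 0, 0.9], "spin": 0}])

```text
time_s: 14.6
tcp_pos: [623.9, 210.1, 117.3]
ee_rot: [[-0.986, 0.164, -0.008], [0.164, 0.986, 0.001], [0.008, -0.001, -1.0]]
wrist_force: [0.2, -0.1, -0.3]
grip_width: 0.6
```

```bash
python3 - <<'E'
from h import *
s=read_state();print(s["time_s"],s["tcp_pos"],J(s["tcp_pos"]),s["wrist_force"],s["grip_width"])
for j in [(53.5,0,91),(42,0,77),(35,0,65),(30,0,51),(28,0,37)]:print(j,tool(s,W(j)).round(2))
p,d=snapshot("side");cv2.imwrite("pics/sif.png",cv2.resize(p[150:310,180:340,::-1],None,fx=3.7,fy=3.7,interpolation=cv2.INTER_CUBIC))
E
```

```text
14.6 [623.85991849 210.0599181  117.34900942] [ 63.27733112   0.30472377 117.34900942] [ 0.19146017 -0.1048849  -0.2660741 ] 0.558835436727725
(53.5, 0, 91) [ 0.16 -0.    0.44]
(42, 0, 77) [ 0.35 -0.    0.68]
(35, 0, 65) [ 0.46 -0.    0.88]
(30, 0, 51) [ 0.55 -0.    1.11]
(28, 0, 37) [ 0.58 -0.    1.34]
```

View pics/sif.png

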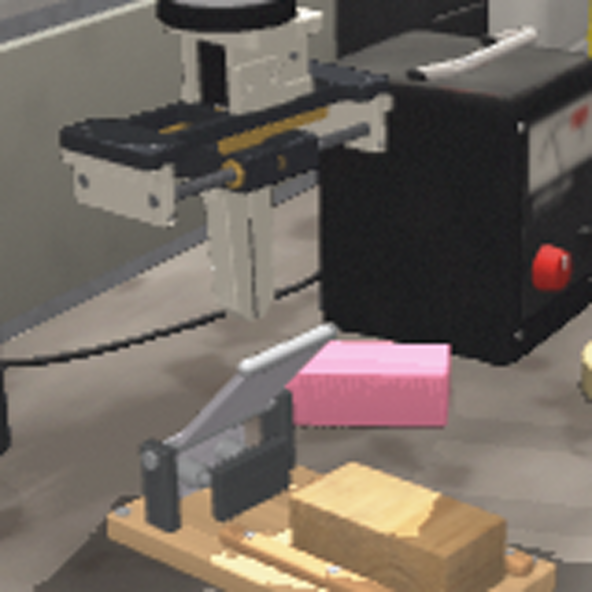

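The shut fingers (tips at about (245,315) in the crop) are above the flap's upper face. Now I'll sweep down and towards the robot along the arc.

Call:
move_arm(increments=[{"translation": [0.08, 0, 0.22], "spin": 0}, {"translation": [0.16, 0, 0.42], "spin": 0}, {"translation": [0.25, 0, 0.55], "spin": 0}, {"translation": [0.35, 0, 0.68], "spin": 0}])

```text
time_s: 15.15
tcp_pos: [603.6, 213.8, 78.0]
ee_rot: [[-0.986, 0.164, -0.005], [0.164, 0.986, 0.001], [0.006, 0.0, -1.0]]
wrist_force: [0.5, -1.2, 1.3]
grip_width: 0.2
```

```bash
python3 - <<'E'
from h import *
s=read_state();print(s["time_s"],J(s["tcp_pos"]),s["wrist_force"])
for j in [(35,0,65),(30,0,51),(28,0,40),(28,0,37)]:print(j,tool(s,W(j)).round(2))
p,d=snapshot("side");cv2.imwrite("pics/sif2.png",cv2.resize(p[150:310,180:340,::-1],None,fx=3.7,fy=3.7,interpolation=cv2.INTER_CUBIC))
E
```

```text
15.15 [42.70119177  0.63482732 78.02793052] [ 0.46284988 -1.23687552  1.31976807]
(35, 0, 65) [ 0.13 -0.01  0.22]
(30, 0, 51) [ 0.21 -0.01  0.45]
(28, 0, 40) [ 0.24 -0.01  0.64]
(28, 0, 37) [ 0.24 -0.01  0.69]
```

View pics/sif2.png

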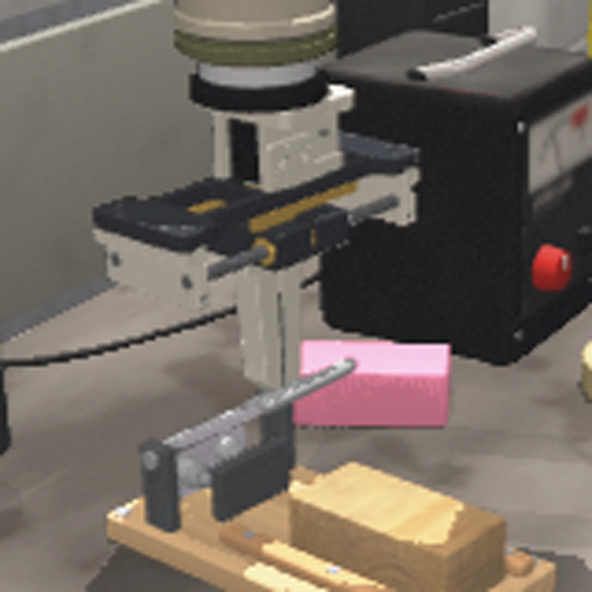

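The flap is following: its bar has dropped to about (345,368) in the crop, at low force. I'll continue.

Call:
move_arm(increments=[{"translation": [0.13, 0, 0.22], "spin": 0}, {"translation": [0.2, 0, 0.4], "spin": 0}, {"translation": [0.24, 0, 0.5], "spin": 0}, {"translation": [0.25, 0, 0.58], "spin": 0}, {"translation": [0.25, 0, 0.63], "spin": 0}])

```text
time_s: 15.82
tcp_pos: [587.0, 216.4, 41.4]
ee_rot: [[-0.986, 0.164, -0.008], [0.164, 0.987, 0.001], [0.008, -0.001, -1.0]]
wrist_force: [-17.8, -5.5, 34.8]
grip_width: 0.5
```

Call:
move_arm(increments=[{"translation": [0, 0, 0.05], "spin": 0}, {"translation": [0, 0, 0.07], "spin": 0}])

```text
time_s: 16.08
tcp_pos: [587.0, 216.4, 41.4]
ee_rot: [[-0.987, 0.163, -0.008], [0.163, 0.987, 0.001], [0.008, -0.001, -1.0]]
wrist_force: [-20.0, -6.1, 36.1]
grip_width: 0.5
```

Call:
move_arm(increments=[{"translation": [0, 0, -0.3], "spin": 0}, {"translation": [0.1, 0, -1.2], "spin": 0}, {"translation": [0.8, 0, -2.0], "spin": 0}, {"translation": [1.5, 0, -2.2], "spin": 0}, {"translation": [2.2, 0, -2.2], "spin": 0}])

```text
time_s: 16.7
tcp_pos: [457.9, 238.5, 176.6]
ee_rot: [[-0.986, 0.164, -0.005], [0.164, 0.987, 0.002], [0.005, 0.001, -1.0]]
wrist_force: [-0.4, 1.1, 0.5]
grip_width: 0.8
```

```bash
python3 - <<'E'
from h import *
s=read_state();print(s["time_s"],J(s["tcp_pos"]),s["wrist_force"],s["qd"].round(1))
p,d=snapshot("side");P=cloud("side",d);cv2.imwrite("pics/sif3.png",cv2.resize(p[190:340,180:340,::-1],None,fx=4,fy=4,interpolation=cv2.INTER_CUBIC));np.savez("pics/sif3.npz",P=P)
p2,d2=snapshot("scene");P2=cloud("scene",d2)
for n,Q in(("side",J(P)),("scene",J(P2))):
    m=(Q[...,0]>-5)&(Q[...,0]<88)&(abs(Q[...,1])<33)&(Q[...,2]>50)&(Q[...,2]<120)
    q=Q[m]
    for x in range(-5,90,15):
        a=q[(q[:,0]>=x)&(q[:,0]<x+15)]
        if len(a):print(n,x,len(a),np.median(a[:,2]).round(1))
E
```

```text
16.7 [-105.05214015    0.96812048  176.61158098] [-0.40143003  1.07923656  0.50330822] [ 18.2 -42.4  43.4   0.2   0.7  18. ]
side -5 177 67.3
side 10 108 68.3
side 25 96 69.4
side 40 86 68.3
side 55 104 67.9
side 70 95 68.2
side 85 27 68.7
scene -5 93 70.4
scene 10 68 70.6
scene 25 61 72.0
scene 40 63 70.8
scene 55 63 70.4
scene 70 63 71.0
scene 85 15 71.1
```

View pics/sif3.png

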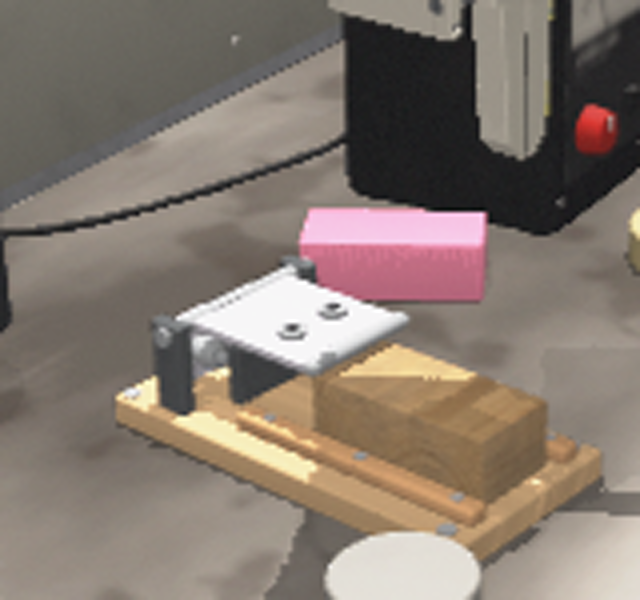

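The flap now lies level over the channel: both cameras read a flat top along its length (about 68 mm side, 71 mm scene). The block is still at its loading place. Next I'll go down behind the near end of the block.

```bash
python3 - <<'E'
from h import *
s=read_state();print(s["time_s"],J(s["tcp_pos"]),s["qd"].round(1),np.degrees(np.arctan2(s["ee_rot"][1,1],s["ee_rot"][0,1])))
for j in [(-142,0.4,150),(-142,0.4,-5)]:print(j,tool(s,W(j)).round(2))
E
```

```text
16.8 [-108.05686308    0.63871368  174.65171564] [-1.7  3.3 -3.4 -0.9 -1.9 -1.8] 80.69899137410764
(-142, 0.4, 150) [ 0.56 -0.    0.42]
(-142, 0.4, -5) [ 0.54 -0.    3.  ]
```

Call:
move_arm(increments=[{"translation": [0.3, 0, 0.2], "spin": 0}, {"translation": [0.56, 0, 0.5], "spin": 0}, {"translation": [0.56, 0, 1.2], "spin": 0}, {"translation": [0.56, 0, 2.0], "spin": 0}, {"translation": [0.56, 0, 2.6], "spin": 0}])

```text
time_s: 17.42
tcp_pos: [420.0, 243.8, 16.9]
ee_rot: [[-0.987, 0.162, -0.01], [0.162, 0.987, 0.0], [0.01, -0.001, -1.0]]
wrist_force: [0.4, -0.2, -0.1]
grip_width: 0.5
```

```bash
python3 - <<'E'
from h import *
s=read_state();print(s["time_s"],J(s["tcp_pos"]),s["wrist_force"],np.degrees(np.arctan2(s["ee_rot"][1,1],s["ee_rot"][0,1])))
for j in [(-140,0.4,-5)]:print(j,tool(s,W(j)).round(2))
p,d=snapshot("side");cv2.imwrite("pics/sb.png",cv2.resize(p[190:340,200:360,::-1],None,fx=4,fy=4,interpolation=cv2.INTER_CUBIC))
E
```

```text
17.425 [-1.43395893e+02 -3.08071633e-02  1.69109908e+01] [ 0.38335254 -0.21741263 -0.06148066] 80.6954453818193
(-140, 0.4, -5) [-0.06  0.01  0.36]
```

View pics/sb.png

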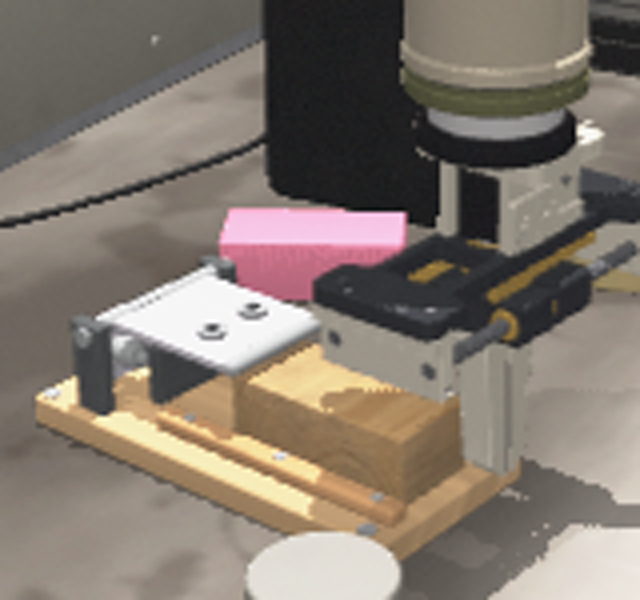

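The fingers are at (490,460) in the crop, just behind the near end of the block. I'll go down to final height, then push in short steps.

Call:
move_arm(increments=[{"translation": [-0.06, 0.01, 0.2], "spin": 0}, {"translation": [-0.06, 0.01, 0.34], "spin": 0}, {"translation": [-0.06, 0.01, 0.34], "spin": 0}])

```text
time_s: 17.85
tcp_pos: [420.6, 242.4, -7.9]
ee_rot: [[-0.987, 0.162, -0.016], [0.162, 0.987, -0.002], [0.015, -0.005, -1.0]]
wrist_force: [-0.0, 0.6, 0.3]
grip_width: 0.9
```

Call:
move_arm(increments=[{"translation": [-0.15, 0, 0], "spin": 0}, {"translation": [-0.3, 0, 0], "spin": 0}, {"translation": [-0.4, 0, 0], "spin": 0}, {"translation": [-0.5, 0, 0], "spin": 0}])

```text
time_s: 18.35
tcp_pos: [450.6, 237.6, -8.2]
ee_rot: [[-0.987, 0.162, -0.016], [0.162, 0.987, -0.002], [0.016, -0.004, -1.0]]
wrist_force: [-2.8, 0.5, 1.5]
grip_width: 0.2
```

```bash
python3 - <<'E'
from h import *
s=read_state();print(s["time_s"],J(s["tcp_pos"]),s["wrist_force"])
E
```

```text
18.35 [-112.1759192    -1.15368433   -8.18881645] [-2.76629732  0.47167811  1.52587066]
```

Call:
move_arm(increments=[{"translation": [-0.15, 0.02, -0.04], "spin": 0}, {"translation": [-0.3, 0.02, -0.04], "spin": 0}, {"translation": [-0.45, 0.02, -0.05], "spin": 0}, {"translation": [-0.6, 0.02, -0.05], "spin": 0}, {"translation": [-0.65, 0.02, -0.05], "spin": 0}])

```text
time_s: 18.98
tcp_pos: [490.0, 232.3, -5.8]
ee_rot: [[-0.987, 0.163, -0.016], [0.163, 0.987, -0.002], [0.015, -0.004, -1.0]]
wrist_force: [-1.4, 0.4, 2.3]
grip_width: 0.5
```

```bash
python3 - <<'E'
from h import *
s=read_state();print(s["time_s"],J(s["tcp_pos"]),s["wrist_force"]@np.array([JX,JY,[0,0,1]]).T,s["ee_rot"][:,2])
p,d=snapshot("side");cv2.imwrite("pics/sc.png",cv2.resize(p[190:340,200:360,::-1],None,fx=4,fy=4,interpolation=cv2.INTER_CUBIC))
p,d=snapshot("wrist");cv2.imwrite("pics/wc2.png",p[:,:,::-1])
Q=J(cloud("wrist",d,s));
p,d=snapshot("scene");Q=J(cloud("scene",d))
m=(abs(Q[...,2]-59)<4)&(abs(Q[...,1])<30)&(Q[...,0]<-10)&(Q[...,0]>-130);q=Q[m];print(len(q),q.min(0),q.max(0))
E
```

```text
18.975 [-72.45960406   0.13794205  -5.75320776] [-1.44273934  0.13584404  2.30973267] [-0.01594539 -0.00173038 -0.99987137]
8 [-82.21310949 -13.33523479  55.92168912] [-79.21331535   8.66732627  61.27218905]
```

View pics/sc.png

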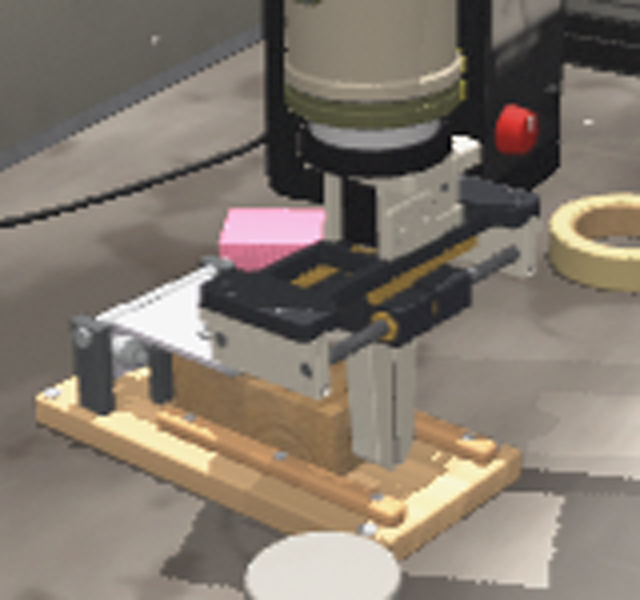

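View pics/wc2.png

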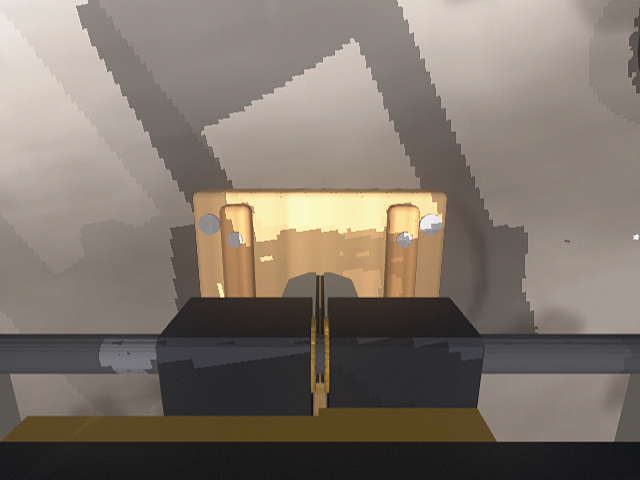

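The block slides squarely in the channel under the flap with a sliding force of about 1.5 N. Now I'll feel for the stop.

Call:
move_arm(increments=[{"translation": [-0.05, 0, 0], "spin": 0}, {"translation": [-0.09, 0, 0], "spin": 0}, {"translation": [-0.1, 0, 0], "spin": 0}])

```text
time_s: 19.5
tcp_pos: [495.4, 231.4, -6.0]
ee_rot: [[-0.987, 0.162, -0.016], [0.162, 0.987, -0.002], [0.016, -0.004, -1.0]]
wrist_force: [-1.6, 0.9, 0.8]
grip_width: 0.6
```

Call:
move_arm(increments=[{"translation": [-0.03, 0, 0], "spin": 0}, {"translation": [-0.03, 0, 0], "spin": 0}])

```text
time_s: 19.75
tcp_pos: [497.4, 231.1, -6.0]
ee_rot: [[-0.987, 0.162, -0.016], [0.162, 0.987, -0.002], [0.015, -0.004, -1.0]]
wrist_force: [-0.8, -0.2, 0.2]
grip_width: 0.4
```

```bash
python3 - <<'E'
from h import *
for i in range(2):
    s=read_state();print(s["time_s"],J(s["tcp_pos"]).round(2),(s["wrist_force"]@np.array([JX,JY,[0,0,1]]).T).round(2));
E
```

```text
19.75 [-64.89   0.17  -5.97] [-0.74 -0.33  0.21]
19.75 [-64.89   0.17  -5.97] [-0.74 -0.33  0.21]
```

Call:
move_arm(increments=[{"translation": [-0.03, 0, 0], "spin": 0}, {"translation": [-0.03, 0, 0], "spin": 0}])

```text
time_s: 20.0
tcp_pos: [498.6, 230.9, -6.0]
ee_rot: [[-0.987, 0.162, -0.017], [0.162, 0.987, -0.002], [0.016, -0.004, -1.0]]
wrist_force: [-5.1, 0.6, 3.1]
grip_width: 0.5
```

Call:
move_arm(increments=[{"translation": [-0.03, 0, 0], "spin": 0}, {"translation": [-0.03, 0, 0], "spin": 0}])

```text
time_s: 20.25
tcp_pos: [499.3, 230.8, -6.0]
ee_rot: [[-0.987, 0.162, -0.019], [0.162, 0.987, -0.002], [0.019, -0.005, -1.0]]
wrist_force: [-9.0, 0.4, 6.6]
grip_width: 0.7
```

```bash
python3 - <<'E'
from h import *
s=read_state();print(s["time_s"],J(s["tcp_pos"]).round(2),(s["wrist_force"]@np.array([JX,JY,[0,0,1]]).T).round(2));
E
```

```text
20.25 [-63.05   0.25  -6.02] [-8.9  -1.07  6.58]
```

Call:
move_arm(increments=[{"translation": [-0.04, 0, -0.03], "spin": 0}, {"translation": [-0.04, 0, -0.03], "spin": 0}])

```text
time_s: 20.5
tcp_pos: [500.2, 230.4, -5.1]
ee_rot: [[-0.987, 0.162, -0.022], [0.162, 0.987, -0.002], [0.021, -0.006, -1.0]]
wrist_force: [-5.6, 2.1, -1.2]
grip_width: 0.4
```

```bash
python3 - <<'E'
from h import *
s=read_state();print(s["time_s"],J(s["tcp_pos"]).round(2),(s["wrist_force"]@np.array([JX,JY,[0,0,1]]).T).round(2),s["wrist_torque"]);
p,d=snapshot("side");cv2.imwrite("pics/sd.png",cv2.resize(p[220:320,205:325,::-1],None,fx=6,fy=6,interpolation=cv2.INTER_CUBIC))
s=read_state();print(s["time_s"],J(s["tcp_pos"]).round(2),(s["wrist_force"]@np.array([JX,JY,[0,0,1]]).T).round(2))
E
```

```text
20.5 [-6.207e+01 -1.000e-02 -5.070e+00] [-5.87  1.16 -1.2 ] [2.38672453e-01 7.74136040e-01 2.92503006e-04]
20.55 [-6.213e+01 -4.000e-02 -5.180e+00] [-6.43  0.01 -0.76]
```

View pics/sd.png

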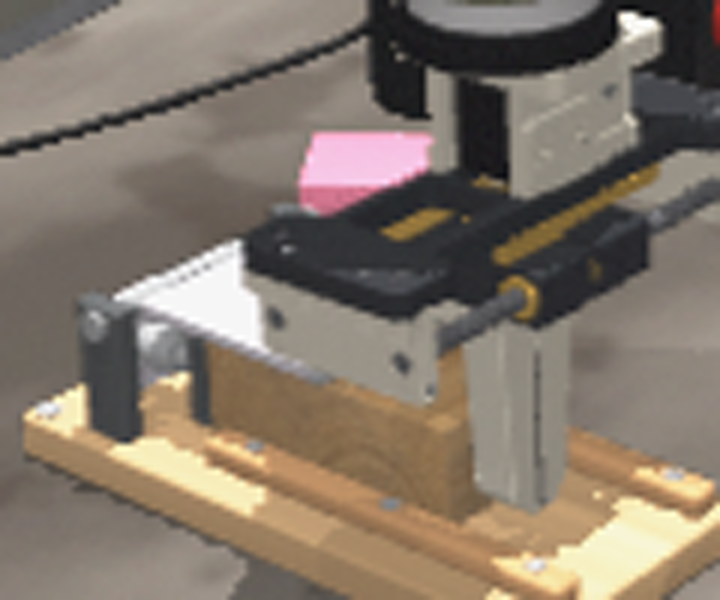

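Call:
move_arm(increments=[{"translation": [-0.04, 0, -0.01], "spin": 0}, {"translation": [-0.04, 0, -0.01], "spin": 0}])

```text
time_s: 20.8
tcp_pos: [500.7, 230.1, -5.7]
ee_rot: [[-0.987, 0.162, -0.026], [0.162, 0.987, -0.002], [0.025, -0.006, -1.0]]
wrist_force: [-6.8, 2.4, -0.1]
grip_width: 0.9
```

Call:
move_arm(increments=[{"translation": [-0.04, 0, -0.01], "spin": 0}, {"translation": [-0.04, 0, -0.01], "spin": 0}])

```text
time_s: 21.05
tcp_pos: [500.9, 230.1, -5.9]
ee_rot: [[-0.986, 0.161, -0.03], [0.161, 0.987, -0.002], [0.029, -0.007, -1.0]]
wrist_force: [-9.4, 2.7, 3.3]
grip_width: 0.6
```

```bash
python3 - <<'E'
from h import *
s=read_state();print(s["time_s"],J(s["tcp_pos"]).round(2),(s["wrist_force"]@np.array([JX,JY,[0,0,1]]).T).round(2),s["wrist_torque"]);
E
```

```text
21.05 [-61.29  -0.23  -5.92] [-9.74  1.09  3.25] [0.4334024  1.36054424 0.03775698]
```

Contact with the stop came at about TCP x = −64.3. Allowing for the slight tilt, travel is now about 4 mm. Each call takes its reference from the loaded pose, so I'll do the rest in one call.

Call:
move_arm(increments=[{"translation": [-0.05, 0.005, -0.02], "spin": 0}, {"translation": [-0.06, 0.005, -0.02], "spin": 0}, {"translation": [-0.07, 0.005, -0.02], "spin": 0}, {"translation": [-0.08, 0.005, -0.02], "spin": 0}, {"translation": [-0.08, 0.005, -0.02], "spin": 0}])

```text
time_s: 21.68
tcp_pos: [502.8, 229.9, -5.9]
ee_rot: [[-0.986, 0.161, -0.035], [0.161, 0.987, -0.002], [0.034, -0.008, -0.999]]
wrist_force: [-10.2, 2.5, 4.3]
grip_width: 0.5
```

```bash
cat > st.py <<'E'
from h import *
def st():
    s=read_state();R=s["ee_rot"];t=J(s["tcp_pos"]);zx=-(R[:,2]@JX)
    print(s["time_s"],t.round(2),"F",(s["wrist_force"]@np.array([JX,JY,[0,0,1]]).T).round(2),"tau",s["wrist_torque"].round(2),"tilt",round(zx,4),"contact x",round(t[0]+zx*64,2))
st()
p,d=snapshot("side");np.savez("pics/last_side.npz",p=p,P=cloud("side",d));
p,d=snapshot("scene");np.savez("pics/last_scene.npz",p=p,P=cloud("scene",d))
st()
E
python3 st.py
```

```text
21.675 [-59.38  -0.11  -5.87] F [-10.51   0.75   4.3 ] tau [0.42 1.81 0.01] tilt 0.0341 contact x -57.19
21.775 [-59.35  -0.1   -5.85] F [-12.66   0.71   4.44] tau [ 0.43  1.75 -0.03] tilt 0.0341 contact x -57.17
```

```bash
python3 - <<'E'
from h import *
z=np.load("pics/last_side.npz");p=z["p"].copy();c=calibration("side")
cv2.imwrite("pics/ls0.png",cv2.resize(p[240:320,210:310,::-1],None,fx=8,fy=7.5,interpolation=cv2.INTER_CUBIC))
# overlay predicted near-left vertical edge for near end -50,-48,-46 (y=+27.9)
big=cv2.resize(p[240:320,210:310],None,fx=8,fy=7.5,interpolation=cv2.INTER_CUBIC)
for x,col in((-51,(255,0,0)),(-48,(0,255,0)),(-45,(0,0,255)),(7,(255,0,255))):
    pts=np.array([W((x,27.8,zz)) for zz in (28,58)])
    if x==7: pts=np.array([W((67,29,zz)) for zz in (28,55)])
    uv=cv2.projectPoints(pts,c["rvec"],c["tvec"],c["intrinsics"],None)[0][:,0]
    q=((uv+.5-[210,240])*[8,7.5]).astype(int);cv2.line(big,tuple(map(int,q[0])),tuple(map(int,q[1])),col,1)
cv2.imwrite("pics/ls1.png",big[:,:,::-1])
E
```

```text
(no output)
```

View pics/ls0.png

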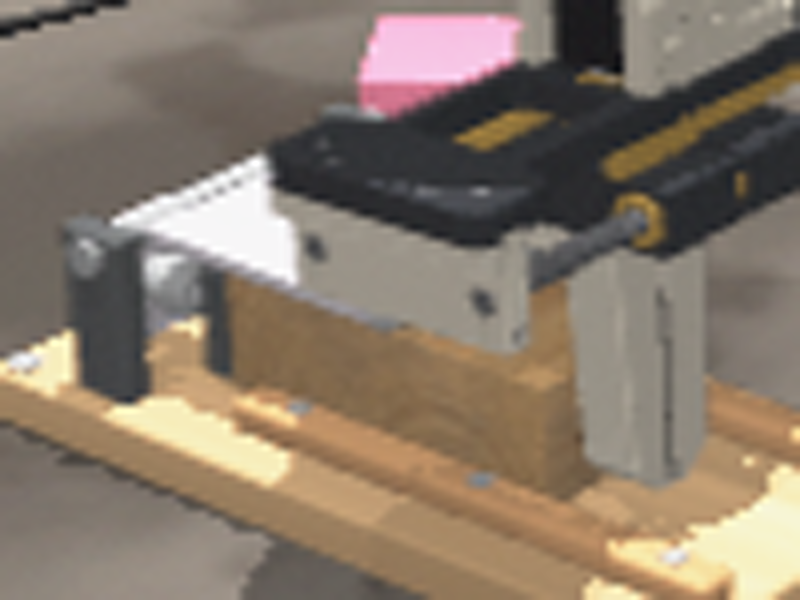

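View pics/ls1.png

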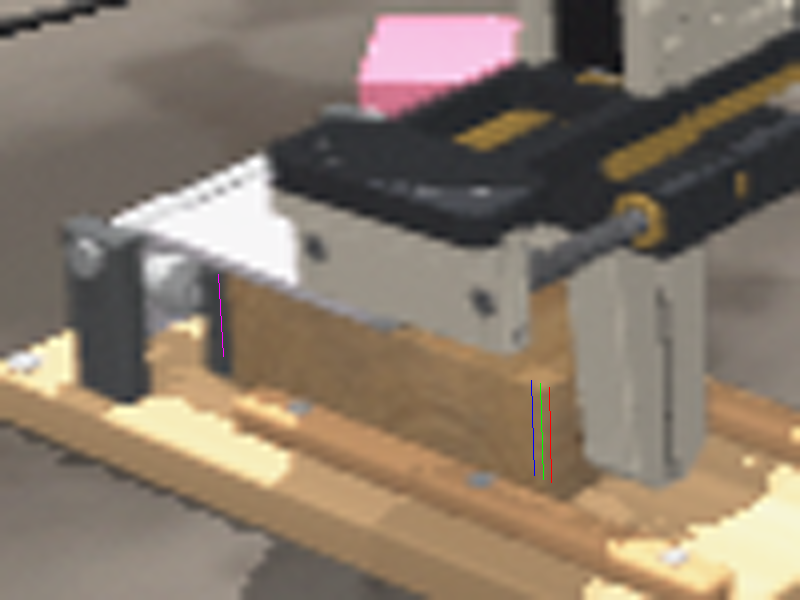

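```bash
python3 - <<'E'
from h import *
c=calibration("side")
def pr(j):return cv2.projectPoints(np.array([W(k) for k in j]),c["rvec"],c["tvec"],c["intrinsics"],None)[0][:,0]
def crop(p,x0,y0,w,h,f,lines,fn):
    big=cv2.resize(p[y0:y0+h,x0:x0+w],None,fx=f,fy=f,interpolation=cv2.INTER_CUBIC)
    for a,b,col in lines:
        q=((pr([a,b])+.5-[x0,y0])*f).round().astype(int);cv2.line(big,tuple(map(int,q[0])),tuple(map(int,q[1])),col,1)
    cv2.imwrite(fn,big[:,:,::-1])
a=np.load("pics/side1.npz")["p"];b=np.load("pics/last_side.npz")["p"]
L=lambda x:((x,29,21),(x,29,55))
crop(a,225,255,50,45,12,[(*L(60),(255,0,0)),((-120,60,18),(130,60,18),(0,255,0))],"pics/o1.png")
crop(b,225,255,50,45,12,[(*L(60),(255,0,0)),(*L(67),(0,255,0))],"pics/o2.png")
im=np.hstack([cv2.imread("pics/o1.png"),cv2.imread("pics/o2.png")]);cv2.imwrite("pics/o12.png",cv2.resize(im,(800,360)))
# row profiles
g=lambda p:p.astype(float).mean(2)
for v in (276,279,282,285):
    print(v,"rest",g(a)[v,230:250].round(0).astype(int));print(v,"now ",g(b)[v,230:250].round(0).astype(int))
E
```

```text
276 rest [216 165 147 143 135 118 100 110  83  77  78  77  73  65  64  65  63  61
  61  64]
276 now  [212 159 142 138 118  82  78  80 100 132 154 161 172 216 245 247 244 175
 145 142]
279 rest [128 134 137 124 136 145 125  82  71  73  64  64  62  61  62  63  64  64
  62  62]
279 now  [124 128 133 119 132  87  66  65  91  99 103 111 108 106 108 108 125 146
 150 149]
282 rest [140 141 150 144 186 231 233 143  71  72  66  64  62  62  63  63  62  62
  63  64]
282 now  [136 137 146 141 181 133  79  64  74 100 106 106 104 103 106 103 103 105
 102  99]
285 rest [150 150 151 152 160 153 153  93  70  70  65  64  63  62  64  64  63  63
  61  63]
285 now  [146 145 146 148 154 117  75  67  68  96 103 100 100 101 104 102 103 106
 104 102]
```

View pics/o12.png

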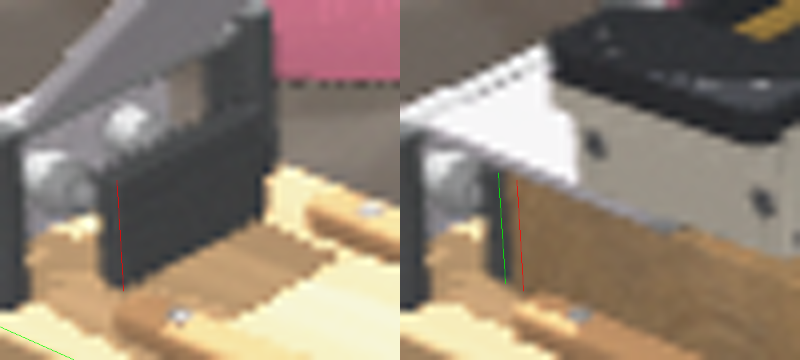

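The plate's rear edge has shifted about 1.9 px in the side view since rest, at 0.33 px/mm. That gives about 5.8 mm of travel, against 6.1 mm from the arm. It needs about 1 mm more.

Call:
move_arm(increments=[{"translation": [-0.05, 0, -0.02], "spin": 0}, {"translation": [-0.055, 0, -0.03], "spin": 0}, {"translation": [-0.06, 0, -0.03], "spin": 0}, {"translation": [-0.065, 0, -0.03], "spin": 0}, {"translation": [-0.065, 0, -0.03], "spin": 0}])

```text
time_s: 22.4
tcp_pos: [503.6, 229.5, -5.7]
ee_rot: [[-0.986, 0.16, -0.041], [0.161, 0.987, -0.003], [0.04, -0.009, -0.999]]
wrist_force: [-11.0, 3.4, 0.6]
grip_width: 0.3
```

```bash
python3 st.py; python3 - <<'E'
from h import *
a=np.load("pics/side1.npz")["p"];b=np.load("pics/last_side.npz")["p"]
g=lambda p:p.astype(float).mean(2)
for v in (279,282,285,287):
    print(v,"rest",g(a)[v,232:242].round(0).astype(int));print(v,"now ",g(b)[v,232:242].round(0).astype(int))
c=calibration("side")
u=cv2.projectPoints(np.array([W((x,29,30)) for x in (62,69,76)]),c["rvec"],c["tvec"],c["intrinsics"],None)[0][:,0];print(u)
E
```

```text
22.4 [-58.55  -0.36  -5.67] F [-11.44   1.5    0.63] tau [0.51 1.54 0.02] tilt 0.0398 contact x -56.01
22.5 [-58.58  -0.39  -5.7 ] F [-9.91  1.75  0.36] tau [0.6  1.56 0.  ] tilt 0.0398 contact x -56.03
279 rest [137 124 136 145 125  82  71  73  64  64]
279 now  [132 120  99  72  66  66 102 103 107 109]
282 rest [150 144 186 231 233 143  71  72  66  64]
282 now  [146 140 132  83  66  68  84 104 106 104]
285 rest [151 152 160 153 153  93  70  70  65  64]
285 now  [147 148 155  94  64  67  77  97 104 100]
287 rest [150 149 150 151 150 105  74  70  68  64]
287 now  [146 145 145 102  71  67  77  94 100  99]
[[239.05948591 286.94811126]
 [236.78759654 285.99817695]
 [234.53150291 285.05484723]]
```

Travel is now about 7.2 mm by both the picture and the arm, at 10–11 N. I'll check that it holds steady, that the flap is still shut and that the bystanders haven't moved.

```bash
python3 - <<'E'
from h import *
F=[]
for i in range(8):
    p,d=snapshot("side" if i<7 else "scene");s=read_state();F.append([*(s["wrist_force"]@np.array([JX,JY,[0,0,1]]).T),J(s["tcp_pos"])[0]])
    if i==6: S=p,cloud("side",d)
F=np.array(F);print(F.round(2),F.mean(0),s["time_s"])
for n,Q in(("side",J(S[1])),("scene",J(cloud("scene",d)))):
    m=(Q[...,0]>0)&(Q[...,0]<88)&(abs(Q[...,1])<33)&(Q[...,2]>60)&(Q[...,2]<80);q=Q[m];
    for x in (0,30,60):a=q[(q[:,0]>=x)&(q[:,0]<x+28)];print(n,x,len(a),np.median(a[:,2]) if len(a) else 0)
cv2.imwrite("pics/final_side.png",S[0][:,:,::-1]);cv2.imwrite("pics/final_scene.png",p[:,:,::-1])
E
```

```text
[[-1.101e+01  9.300e-01 -1.000e-02 -5.857e+01]
 [-1.080e+01  1.200e+00  1.080e+00 -5.859e+01]
 [-1.202e+01  1.000e-01  4.600e-01 -5.857e+01]
 [-1.100e+01  2.410e+00  6.200e-01 -5.859e+01]
 [-1.000e+01  1.090e+00  3.100e-01 -5.859e+01]
 [-1.091e+01  2.340e+00  5.000e-02 -5.857e+01]
 [-1.122e+01  2.020e+00  6.600e-01 -5.857e+01]
 [-1.167e+01  1.120e+00  4.300e-01 -5.856e+01]] [-11.07768635   1.40034443   0.45181349 -58.57541358] 22.9
side 0 0 0
side 30 24 67.91310494106729
side 60 87 68.45279011451467
scene 0 33 71.6838961709064
scene 30 115 71.16215527336374
scene 60 122 71.2414136080412
```

View pics/final_side.png

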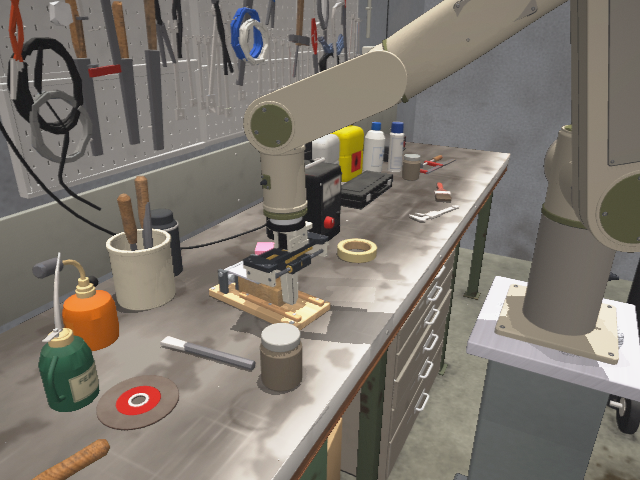

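View pics/final_scene.png

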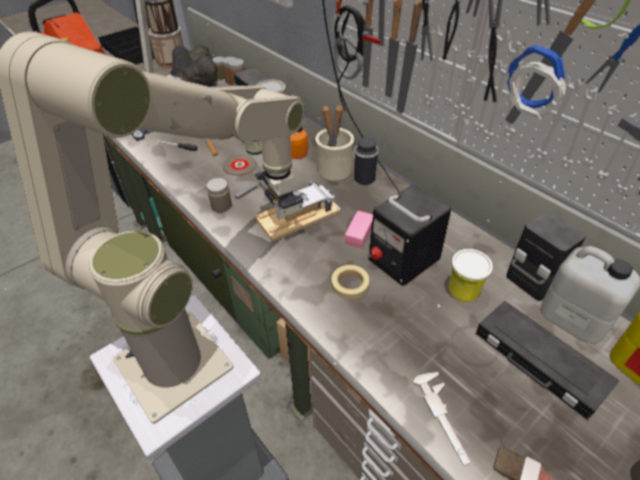

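The force holds at 11.1 N on average (10–12 N noise, including block friction). The position is constant to 0.03 mm and the flap is level. The tape (350,282), jar, chisel and pink block are where they were, so I'm handing in.

```bash
python3 -c "
from cell import *
print(hand_in())"
```

```text
the job is handed in; nothing more can be done
None
```

I laid the block in the channel, swung the flap shut, then pushed the block under it. I handed in at 22.9 s with the arm still pressing it against the sprung stop.

**Last checks**
- **Block:** before the push it lay at x = −49.9, y = +0.5 mm of the jig, turned about 0.3°.
- **Flap:** its top reads flat along its length, about 68 mm high in the side view and 71 mm in the scene view (69 mm expected).
- **Stop:** it is pushed in about 7.2 mm by its shift in the side picture and 7.3 mm by the arm's position. The picture estimate is rough, as single rows gave about 6 to 9 mm.
- **Push:** steady at about 11 N on average, including the block's sliding friction (1–2 N while it slid). The position stayed within 0.03 mm over the last 0.4 s.
- **Bystanders:** the tape, jar, chisel and pink block look unmoved.

**What went wrong or disagreed**
- **Missed first grasp:** the real fingertips are about 30 mm behind the reported TCP, so the fingers shut above the block. The block did not move, and I allowed for the offset from then on.
- **Flap closing force:** I pressed on after the flap was already down. The wrist force reached about 36 N upward, about 42 N in all including the sideways part. That was fingertip contact on the shut flap, but it is close to the 40 N limit you set for the arm and gripper body.
- **Tool tilt:** the tool leaned back about 2.3° under the pushing load, so it likely bears on the top edge of the block's near end.

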